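Repack the two-layer paint kit box from the stack on the bench

ROBOT

A 7-joint arm with a two-finger parallel gripper is mounted at the origin on the work surface. World frame = base frame: x ahead of the robot, y to its left, z up, the work surface at z = 0. Lengths are in m, angles in rad, forces in N, time in s.
With the tool pointing down it reaches from about 0.425 to 0.95 m from the base axis. Payload 4.7 kg.
Tool frame: the origin (TCP) lies at the very end of the fingers, on their centre line; the grasp point (between the pads) lies behind it (r.pinch_z is the z of the grasp point in the tool frame, in m); z points along the fingers, y is the line along which they close (so a half turn about z gives the same grasp; the last joint's range is limited). The gripper opens to 85 mm and grips with 20 to 120 N. Pads are 22 mm wide; open, the fingers measure 114 mm over their backs; the gripper's body (76 mm by 85 mm) begins 54 mm behind the grasp point. The pads swing forward as they close: fully open they stand 13 mm farther back than shut.
Start: joints at [1.172, 0.469, -0.049, 1.532, 0.024, 1.141, -0.082], TCP at [0.244, -0.629, 0.206] pointing down, gripper open.
Joint ranges: [-2.59, 2.59], [-0.33, 1.99], [-1.39, 1.29], [0.1, 2.45], [-1.04, 4.18], [0.21, 1.99], [-2.66, 2.66]. Speed limits (rad/s): [2.57, 2.57, 3.14, 3.14, 3.14, 3.14, 3.14].

INTERFACE

Orientations are given as a rotation vector (axis times angle).
In Python, from station import r, viewer gives the robot as it stands.
- The arm moves only by the tool move_arm, never from a script. Its argument "steps" is a list of rows, each a list of 4 numbers: the shift along the tool's x, y, z in mm, then the turn about the tool's z in rad. A call has 1 to 5 rows; each row shifts and turns the commanded pose from where the row before left it, along the tool's axes as they then stand; what a row does not reach is not made up. A row lasts 1/12 s, in which the tool goes at most 41.7 mm and 7.16 degrees, less where a joint would pass 70% of its speed; a pose out of reach is approached as far as the arm can. A call is refused whole if a number of a shift passes 41.7 or a number of a turn 0.125, either way. A call with a gripper value outside its range is refused whole. "jaw" is the closure, from -1 (fully open) to 1 (shut), set as the call begins (left out, the last holds). The fingers move at their own pace and stop on an object; "force" is the grip in N (left out, the last holds). Time passes only in rows, so rows that do not move let the fingers close. It gives the time, the measured TCP pose, the force, the opening and the grip force at its end, in the units of the state.
- r.get_state(): the state, without advancing time (a new reading comes with each control period).
- viewer.camera(name): name is "scene" or "top" or "wrist"; returns a dict with "color" (420x560x3 uint8, red, green, blue), "depth" (420x560 float32, m along the optical axis (not along the pixel's ray), 0 where there is no reading), "vfov" (degrees; the focal length in pixels is half the picture's height over the tangent of half this angle, whatever the lens; pixels are square), "cx", "cy" (the principal point, pixels), "R" (3x3) and "t" (3): a world point X has camera coordinates R X + t. Camera axes: x right, y down, z forward; pixel columns grow to the right and rows downward; lengths in m; the calibration is good to about 2 mm. A picture is of the moment at which its call begins.
- r.sign_off(): hands the job in; it is judged then, once.
The state is a dict: "t": time; "joints": joint angles; "qd": joint speeds; "joint_torque": joint torques, N m; "ee_pos": TCP position; "ee_rot": TCP orientation; "force": force on the tool from outside, world axes, zero at the start; "torque": the same for the moment, N m; "finger_gap": finger opening in m; "finger_force": force on a finger pad.
Only numpy, scipy, OpenCV 4.12 (cv2) and the standard library are available. Lean on these libraries where they do the work, as an engineer would, in place of code of your own. Each camera call takes 0.05 s, during which the arm holds its last target. There are 200 camera calls.

TASK

Pack the paint kit box from the things on the bench. First take the two taller round tins off the stack and stand each in the bottom well of its own size; then lift the plywood tray by its grip board and lay it level on the cleats inside the box, and only then put the flat round tin and the oblong tin into their recesses in the tray. Set things down rather than letting them drop, keep the tins upright, and leave the spray can, jar and brush where they are.

Things in the scene. Friction and masses are not known exactly. Their poses are not given: they have to be found in the camera images.
- small_tin_mid (a point): Small round lever-lid tin, bright tinplate with a plain paper label, 42 mm across, 48 mm high, about 90 g; it starts on top of the stack (bottom to top: oblong tin, flat round tin, large tin, small tin). The point is its centre, half-way up (24 mm above its underside); z is its axis.
- large_tin_mid (a point): Large round lever-lid tin, same make, 58 mm across, 60 mm high, about 220 g; second from the top of the stack. The point is its centre, half-way up (30 mm above its underside); z is its axis.
- flat_tin_mid (a point): Flat round tin with a slip lid, bright tinplate, 68 mm across, 30 mm high, about 120 g; third from the top, on the oblong tin. The point is its centre, half-way up (15 mm above its underside); z is its axis.
- oblong_tin_mid (a point): Flat oblong tin with rounded corners, bright tinplate, 62 mm along its x, 96 mm along its y, 28 mm high, about 140 g; the bottom of the stack, standing on the bench. The point is its centre, half-way up (14 mm above its underside).
- tray_grip (a point): Loose lift-out tray of dark plywood, 280 g: a flat board 112 mm along its x, 274 mm along y, 12 mm thick. An upright grip board with a hand slot crosses its middle along x: 10 mm thick (along y), 100 mm long, top 57 mm above the tray's underside; it balances there. The point is mid grip board, 40 mm above the tray's underside. It may go in either way round.
- round_recess (a point): Round recess in the tray's upper face, 84 mm across and 5 mm deep with a grey felt floor, for the flat round tin. The point is the middle of its floor, 7 mm above the tray's underside, 70 mm from the tray's middle towards the tray's -y.
- oblong_recess (a point): Oblong recess in the tray's upper face, 76 mm along the tray's x, 110 mm along its y, 5 mm deep, grey felt floor, for the oblong tin laid lengthwise. The point is the middle of its floor, 7 mm above the tray's underside, 70 mm from the tray's middle towards its +y; axes as the tray's.
- kit_box: Dark plywood kit box, fixed; inside 130 mm (x) by 290 mm (y), floor 8 mm thick. End boards (+y, -y) 100 mm high; long sides 40 mm, but cheeks 24 mm long rise to 98 mm at the corners. A cleat 24 mm wide along each end board, top 80 mm above the bench, carries an end of the tray, which has 8 mm play to each end board, 9 mm to the cheeks. Origin on the bench under the middle, z up.
- well_wide (a point): The wider round well in the box's bottom, 74 mm across, for the large tin: a hole through a grey block (128 by 131 mm, 18 mm high) on the box floor. The other well's block lies beside it, 132 mm away along the box's y; which is at which end varies. The point is the middle of the well's bottom, 8 mm above the bench, where the tin stands.
- well_narrow (a point): The narrower of the two round wells, 56 mm across, for the small tin; otherwise as the other well. The point is the middle of its bottom, 8 mm above the bench.
- aerosol: Bystander: gold-coloured spray can with a black cap, 52 mm across, 173 mm high, beyond the box. Origin at its foot. Not to be moved.
- jar: Bystander: closed pale glass jar, 60 mm across, 85 mm high, beyond the box. Origin at its foot. Not to be moved.
- brush: Bystander: paint brush lying on the bench beyond the box. Not to be moved.
Mind the look-alikes: they are no part of the job. What is shaped like the part that bears large_tin_mid but red is not meant.

How it is judged:
By the outcome, as a careful person would: the job done as asked, in the order asked, and still so for the second after the job is handed in, with the robot touching nothing.
It also fails if it takes over 120 s, if anything falls off the work surface, if the arm or the gripper's body presses on something with over 40 N, if the wrist force passes 120 N, or if a joint passes its speed limit or range.

## Working session

There is one attempt and no reset: what is moved stays moved. The work goes in short steps, Python scripts to look and compute and a tool call to move; the robot and the scene stay as the last step left them, time stands still between calls to the robot, and variables do not carry over. Pictures are saved under pics/ and viewed, at most 14 in all, crops included, and the job is handed in when it is done.

Besides the shell and the picture viewer there is one more tool, called by a JSON object that holds its "op" and its "data", one argument or row to a line. move_arm: Moves the arm, as the interface text tells. Its arguments: {"type":"object","properties":{"steps":{"type":"array"},"jaw":{"type":"number"},"force":{"type":"number"}},"required":["steps"]}

```bash
mkdir -p pics; ls; cat > h.py <<'E'
import numpy as np,cv2
from scipy.spatial.transform import Rotation as Ro
from station import r,viewer
def cam(n,save=None):
    c=viewer.camera(n); c['f']=210/np.tan(np.radians(c['vfov']/2))
    if save: cv2.imwrite(f'pics/{save}.png',c['color'][:,:,::-1])
    return c
def cloud(c):
    v,u=np.mgrid[0:420,0:560]; z=c['depth']
    P=np.stack([(u-c['cx'])/c['f']*z,(v-c['cy'])/c['f']*z,z],-1)
    W=(P-c['t'])@c['R']; W[z==0]=np.nan; return W
E
python3 - <<'E'
from h import *
for n in('top','scene'):
    c=cam(n,n); np.savez(n,**c); print(n,c['f'],-c['R'].T@c['t'])
a=cv2.imread('pics/top.png');
s=r.get_state();print(s['ee_pos'],Ro.from_rotvec(s['ee_rot']).as_matrix().round(3),r.pinch_z,s['finger_gap'],s['t'])
E
```

```text
pics
top 532.7979423561319 [0.28553247 0.00861139 1.70155564]
scene 486.17141380779395 [1.23825352 0.75165871 0.83612237]
[ 0.24377342 -0.62884878  0.20468145] [[ 0.932  0.361 -0.001]
 [ 0.361 -0.932  0.002]
 [-0.    -0.002 -1.   ]] -0.0187 0.08555079711965625 0.1
```

View pics/top.png

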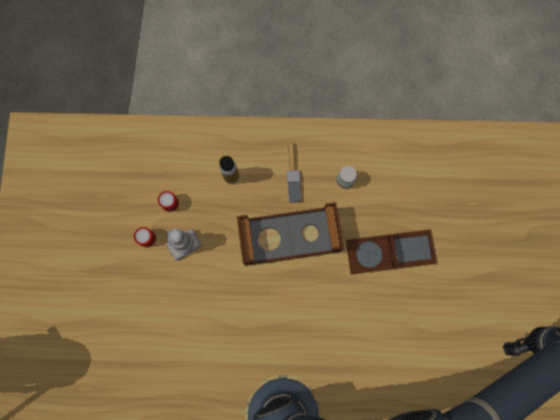

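View pics/scene.png

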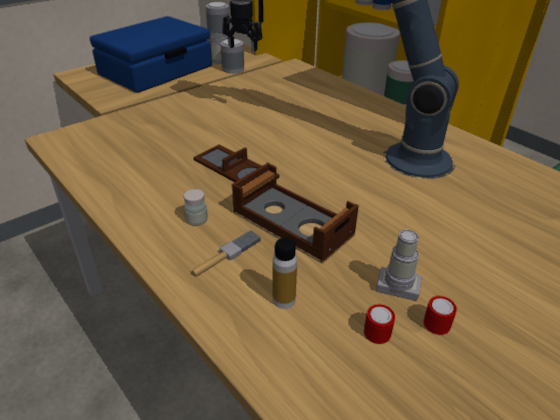

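The pictures show the stack at about (180,242) in the top view. The wide well is at (269,239), the narrow well at (311,233), and the tray at (392,252) with its round recess to the left. The red tins at (168,201) and (145,237) are look-alikes, so I'll leave them alone: the large tin is the grey one in the stack. Next I'll measure and confirm this in one enlarged crop.

```bash
python3 - <<'E'
from h import *
c=dict(np.load('top.npz'));W=cloud(c)
def reg(u0,u1,v0,v1,z0,z1):
    p=W[v0:v1,u0:u1].reshape(-1,3); return p[(p[:,2]>z0)&(p[:,2]<z1)]
for n,z0,z1 in(('small',.155,.18),('large',.11,.125),('flat',.053,.063),('obl',.022,.034)):
    p=reg(155,210,222,265,z0,z1)
    (x,y),rd=cv2.minEnclosingCircle(p[:,:2].astype(np.float32));R=cv2.minAreaRect(p[:,:2].astype(np.float32))
    print(n,len(p),x.__round__(4),y.__round__(4),rd,p[:,2].mean(),R)
p=reg(340,445,220,280,.006,.03);print('tray',len(p),cv2.minAreaRect(p[:,:2].astype(np.float32)),np.median(p[:,2]))
p=reg(340,445,220,280,.05,.07);print('grip',len(p),cv2.minAreaRect(p[:,:2].astype(np.float32)))
p=reg(225,355,195,275,.03,.12);print('box',len(p),cv2.minAreaRect(p[:,:2].astype(np.float32)))
p=reg(225,355,195,275,.09,.12);print('ends',len(p),cv2.minAreaRect(p[:,:2].astype(np.float32)))
for n,a in(('wide',(252,288,222,258)),('narrow',(297,327,219,248))):
    p=reg(*a,0.0,.016);print(n,len(p),cv2.minEnclosingCircle(p[:,:2].astype(np.float32)),np.median(p[:,2]),np.mean(p,0))
for n,a in(('round',(357,385,240,270)),('oblr',(395,435,232,265))):
    p=reg(*a,0.0,.0095);print(n,len(p),cv2.minAreaRect(p[:,:2].astype(np.float32)))
print(c['cx'],c['cy'])
A=c['color'][:,:,::-1];s=np.load('scene.npz')['color'][:,:,::-1]
cv2.imwrite('pics/crop.png',np.vstack([cv2.resize(A[190:290,130:330],(800,400),interpolation=2)[:,:],]))
cv2.imwrite('pics/crop.png',np.hstack([cv2.resize(A[190:290,130:230],(400,400),interpolation=2),cv2.resize(s[220:345,350:475],(400,400),interpolation=2)]))
E
```

```text
small 156 0.514 0.3275 0.021298423409461975 0.16244331624441494 ((0.5138702988624573, 0.32728710770606995), (0.04061688482761383, 0.03897452354431152), 47.476078033447266)
large 93 0.5123 0.3281 0.029258139431476593 0.11558255711683525 ((0.5084161162376404, 0.3237174153327942), (0.04502393305301666, 0.05683938413858414), 46.52342224121094)
flat 60 0.5084 0.324 0.03237738832831383 0.057131721032469 ((0.501812756061554, 0.31567278504371643), (0.04033058136701584, 0.06300279498100281), 47.96453094482422)
obl 196 0.5092 0.3249 0.05432961881160736 0.027472619793915364 ((0.507319450378418, 0.3256169557571411), (0.061471011489629745, 0.09601536393165588), 31.74462890625)
tray 2164 ((0.5087969899177551, -0.3385773301124573), (0.18996433913707733, 0.3332788050174713), 1.1480215787887573) 0.010161243188306817
grip 102 ((0.4776550829410553, -0.26311200857162476), (0.0956122875213623, 0.17083974182605743), 18.365013122558594)
box 1795 ((0.5431586503982544, -0.00964587926864624), (0.1482263207435608, 0.311297208070755), 9.627898216247559)
ends 410 ((0.5432251691818237, -0.009893134236335754), (0.14633497595787048, 0.3108038902282715), 9.475031852722168)
wide 398 ((0.5389677882194519, 0.04773721843957901), 0.06604213267564774) 0.007148002487737086 [0.53378506 0.0550038  0.00732897]
narrow 224 ((0.5551314353942871, -0.083492211997509), 0.05140487104654312) 0.006894919661581819 [ 0.55530711 -0.07578529  0.00737543]
round 502 ((0.4910929799079895, -0.2700912356376648), (0.08747287094593048, 0.09570978581905365), 89.78461456298828)
oblr 777 ((0.5148097276687622, -0.4122835099697113), (0.10403282940387726, 0.12713207304477692), 0.8855074048042297)
277.40985831630337 212.20970015799412
```

View pics/crop.png

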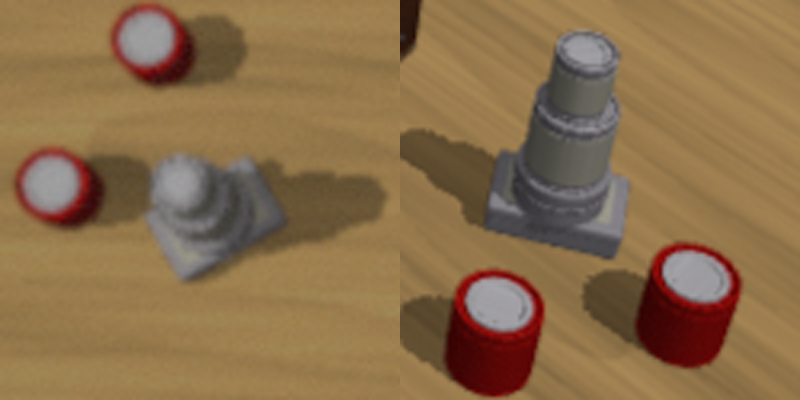

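The crop confirms it. The grey stack is at crop (185,190) on the left and (580,130) on the right, and the two red tins (plain, standing on the bench) stay where they are. I'll get the tray pose by colour and plan the first approach.

```bash
cat >> h.py <<'E'
def plan(*wps):
    """wps: (x,y,z,deg of tool y in world,rows); prints move rows grouped by 5"""
    s=r.get_state(); p=np.array(s['ee_pos']); M=Ro.from_rotvec(s['ee_rot']).as_matrix()
    y0=np.degrees(np.arctan2(M[1,1],M[0,1])); print('now',p.round(4),round(y0,1),'t',round(s['t'],2),'gap',round(s['finger_gap'],4))
    rows=[]
    for x,y,z,a,n in wps:
        dw=(a-y0+180)%360-180; dt=-np.radians(dw)/n; d=(np.array([x,y,z])-p)/n
        for i in range(n):
            rows.append([*(round(float(q),1) for q in 1000*M.T@d),round(float(dt),3)]); M=M@Ro.from_euler('z',rows[-1][3]).as_matrix()
        p=np.array([x,y,z]);y0=a
    for i in range(0,len(rows),5): print(rows[i:i+5])
E
python3 - <<'E'
from h import *
c=dict(np.load('top.npz'));W=cloud(c)
col=c['color'].astype(int);m=np.zeros((420,560),bool);m[225:280,340:445]=1
felt=(abs(col[...,0]-col[...,2])<25);dark=(col.sum(-1)<270)
q=m&(dark|felt)&(W[...,2]<.02)
n,L,st,_=cv2.connectedComponentsWithStats(q.astype(np.uint8));L=L==1+st[1:,4].argmax()
# intersect rays with z=.012
v,u=np.nonzero(L);o=-c['R'].T@c['t'];d=np.stack([(u-c['cx'])/c['f'],(v-c['cy'])/c['f'],np.ones(len(u))],-1)@c['R']
P=o+d*((.012-o[2])/d[:,2])[:,None]
print(cv2.minAreaRect(P[:,:2].astype(np.float32)))
g=W[m&(W[...,2]>.048)&(W[...,2]<.065)];print(len(g),np.median(g,0),g[:,:2].min(0),g[:,:2].max(0))
plan((.47,-.2,.27,-20,16),(.513,.328,.28,20,16))
E
```

```text
((0.5148690342903137, -0.3260185420513153), (0.15893055498600006, 0.29671332240104675), 4.283501148223877)
112 [ 0.49685025 -0.33220941  0.05503349] [ 0.45125534 -0.34447985] [ 0.55120569 -0.16698044]
now [ 0.2438 -0.6288  0.2047] -68.8 t 0.1 gap 0.0856
[[22.9, -19.9, -4.0, -0.053], [23.9, -18.6, -4.0, -0.053], [24.8, -17.4, -4.0, -0.053], [25.7, -16.0, -4.0, -0.053], [26.5, -14.6, -4.0, -0.053]]
[[27.3, -13.2, -4.0, -0.053], [27.9, -11.7, -4.0, -0.053], [28.5, -10.2, -4.0, -0.053], [29.0, -8.7, -4.0, -0.053], [29.4, -7.2, -4.0, -0.053]]
[[29.8, -5.6, -4.0, -0.053], [30.0, -4.0, -4.0, -0.053], [30.2, -2.4, -4.0, -0.053], [30.3, -0.8, -4.0, -0.053], [30.3, 0.8, -4.0, -0.053]]
[[30.2, 2.4, -4.0, -0.053], [31.9, -8.9, -0.6, -0.044], [32.3, -7.5, -0.6, -0.044], [32.6, -6.0, -0.6, -0.044], [32.8, -4.6, -0.6, -0.044]]
[[33.0, -3.2, -0.6, -0.044], [33.1, -1.7, -0.6, -0.044], [33.1, -0.3, -0.6, -0.044], [33.1, 1.2, -0.6, -0.044], [33.0, 2.7, -0.6, -0.044]]
[[32.9, 4.1, -0.6, -0.044], [32.6, 5.5, -0.6, -0.044], [32.4, 7.0, -0.6, -0.044], [32.0, 8.4, -0.6, -0.044], [31.6, 9.8, -0.6, -0.044]]
[[31.2, 11.2, -0.6, -0.044], [30.6, 12.5, -0.6, -0.044]]
```

{"op": "move_arm", "data": {
  "steps": [
    [23,-20,-4,-0.053],
    [24,-19,-4,-0.053],
    [25,-17,-4,-0.053],
    [26,-16,-4,-0.053],
    [27,-15,-4,-0.053]
  ],
  "jaw": -1,
  "force": 40
}}

```text
t: 0.52
ee_pos: [0.3157, -0.4928, 0.2253]
ee_rot: [-2.983, -0.984, 0.0]
force: [0.6, 0.1, 0.3]
finger_gap: 0.0854
finger_force: 0.0
```

{"op": "move_arm", "data": {
  "steps": [
    [27,-13,-4,-0.053],
    [28,-12,-4,-0.053],
    [28,-10,-4,-0.053],
    [29,-9,-4,-0.053],
    [29,-7,-4,-0.053]
  ]
}}

```text
t: 0.93
ee_pos: [0.3855, -0.3596, 0.2455]
ee_rot: [-2.827, -1.37, 0.001]
force: [0.4, -0.7, 0.9]
finger_gap: 0.0855
finger_force: 0.0
```

{"op": "move_arm", "data": {
  "steps": [
    [30,-6,-4,-0.053],
    [30,-4,-4,-0.053],
    [30,-2,-4,-0.053],
    [30,-1,-4,-0.053],
    [30,1,-4,-0.053]
  ]
}}

```text
t: 1.35
ee_pos: [0.4558, -0.2262, 0.2655]
ee_rot: [-2.621, -1.731, 0.001]
force: [0.6, -0.2, -0.6]
finger_gap: 0.0854
finger_force: 0.0
```

{"op": "move_arm", "data": {
  "steps": [
    [30,2,-4,-0.053],
    [32,-9,-1,-0.044],
    [32,-8,-1,-0.044],
    [33,-6,-1,-0.044],
    [33,-5,-1,-0.044]
  ]
}}

```text
t: 1.77
ee_pos: [0.479, -0.0666, 0.2734]
ee_rot: [-2.407, -2.019, 0.001]
force: [0.2, -0.5, -1.1]
finger_gap: 0.0854
finger_force: 0.0
```

{"op": "move_arm", "data": {
  "steps": [
    [33,-3,-1,-0.044],
    [33,-2,-1,-0.044],
    [33,0,-1,-0.044],
    [33,1,-1,-0.044],
    [33,3,-1,-0.044]
  ]
}}

```text
t: 2.18
ee_pos: [0.4926, 0.098, 0.2785]
ee_rot: [2.171, 2.271, -0.001]
force: [0.7, -0.2, -0.2]
finger_gap: 0.0855
finger_force: 0.0
```

```bash
python3 - <<'E'
from h import *
c=cam('wrist','w1');W=cloud(c);print(c['f'],-c['R'].T@c['t'])
p=W[(W[...,2]>.15)&(W[...,2]<.175)&(W[...,1]>.2)&(W[...,1]<.45)];print(len(p))
if len(p):print(cv2.minEnclosingCircle(p[:,:2].astype(np.float32)),np.median(p[:,2]))
plan((.513,.328,.28,20,7))
E
```

```text
298.4496092977028 [0.48897584 0.17935388 0.44640489]
234
((0.7306947708129883, 0.20459407567977905), 0.009367410093545914) 0.16404794646026208
now [0.4923 0.1063 0.2792] 3.2 t 2.23 gap 0.0856
[[31.4, 4.7, 0.1, -0.042], [31.2, 6.1, 0.1, -0.042], [30.9, 7.4, 0.1, -0.042], [30.6, 8.7, 0.1, -0.042], [30.2, 9.9, 0.1, -0.042]]
[[29.8, 11.2, 0.1, -0.042], [29.3, 12.4, 0.1, -0.042]]
```

View pics/w1.png

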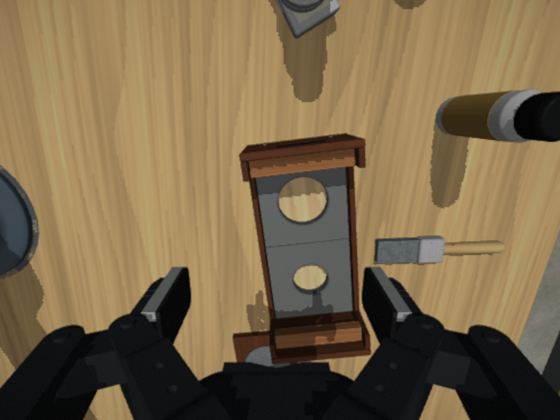

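The wrist view shows the box at (305,245), the wide well at (302,200), the narrow well at (310,277) and the stack just coming in at the top edge. I'll go partway and measure the stack from above.

{"op": "move_arm", "data": {
  "steps": [
    [31,5,0,-0.042],
    [31,6,0,-0.042],
    [31,7,0,-0.042],
    [31,9,0,-0.042],
    [0,0,0,0]
  ]
}}

```text
t: 2.65
ee_pos: [0.5052, 0.23, 0.2786]
ee_rot: [-1.96, -2.45, -0.006]
force: [-0.9, 0.5, 1.4]
finger_gap: 0.0854
finger_force: 0.0
```

```bash
python3 - <<'E'
from h import *
c=cam('wrist','w2');W=cloud(c);print(-c['R'].T@c['t'])
near=(abs(W[...,0]-.513)<.08)&(abs(W[...,1]-.328)<.08)
for n,z0,z1 in(('small',.157,.18),('large',.11,.125),('flat',.053,.063),('obl',.022,.034)):
    p=W[near&(W[...,2]>z0)&(W[...,2]<z1)][:,:2].astype(np.float32)
    if len(p): print(n,len(p),cv2.minEnclosingCircle(p),cv2.minAreaRect(p))
plan((.514,.328,.28,20,3),(.514,.328,.12,20,5))
E
```

```text
[0.48774172 0.30849793 0.44697136]
small 1867 ((0.5161587595939636, 0.32982075214385986), 0.02106192335486412) ((0.5160637497901917, 0.32979029417037964), (0.04141557216644287, 0.0412672720849514), 67.53962707519531)
large 725 ((0.5145972967147827, 0.33007559180259705), 0.028919143602252007) ((0.5096919536590576, 0.32761722803115845), (0.046510566025972366, 0.05710399150848389), 26.3493595123291)
flat 307 ((0.5109456181526184, 0.3274120092391968), 0.03338639810681343) ((0.4993799328804016, 0.318400502204895), (0.03203127905726433, 0.06651772558689117), 37.924373626708984)
obl 1204 ((0.5098668336868286, 0.328601598739624), 0.05513497442007065) ((0.5099878907203674, 0.328275591135025), (0.06199347972869873, 0.09590776264667511), 31.838727951049805)
now [0.5056 0.2264 0.2782] 12.5 t 2.7 gap 0.0854
[[32.5, 10.0, -0.5, -0.044], [32.0, 11.5, -0.5, -0.044], [31.4, 12.9, -0.5, -0.044], [-0.1, 0.0, 32.0, -0.0], [-0.1, 0.0, 32.0, -0.0]]
[[-0.1, 0.0, 32.0, -0.0], [-0.1, 0.0, 32.0, -0.0], [-0.1, 0.0, 32.0, -0.0]]
```

{"op": "move_arm", "data": {
  "steps": [
    [33,10,0,-0.044],
    [32,12,0,-0.044],
    [32,13,0,-0.044],
    [0,0,0,0],
    [0,0,0,0]
  ]
}}

```text
t: 3.12
ee_pos: [0.5156, 0.3263, 0.2779]
ee_rot: [-1.807, -2.569, 0.002]
force: [-0.6, -0.6, -0.5]
finger_gap: 0.0852
finger_force: 0.0
```

```bash
python3 - <<'E'
from h import *
c=cam('wrist','w3');W=cloud(c)
s=r.get_state();M=Ro.from_rotvec(s['ee_rot']).as_matrix()
T=(W-s['ee_pos'])@M   # tool frame
t=T[(c['depth']>0)&(c['depth']<.25)&(abs(T[...,1])<.07)&(abs(T[...,0])<.03)];print(len(t))
for sg in(1,-1):
    q=t[(t[:,1]*sg>0)&(t[:,2]>-.06)];print(q[:,2].max(),abs(q[:,1]).min(),abs(q[:,1]).max())
plan((.515,.3287,.2,20,3),(.515,.3287,.136,20,3))
E
```

```text
42147
-0.038173335661865024 0.042393322186062676 0.05707811287375255
-0.03810144498965355 0.041873522818299175 0.05623660621156522
now [0.5163 0.3245 0.2779] 19.6 t 3.17 gap 0.0857
[[1.5, 0.1, 26.0, -0.002], [1.5, 0.1, 26.0, -0.002], [1.5, 0.1, 26.0, -0.002], [0.0, 0.0, 21.3, -0.0], [0.0, 0.0, 21.3, -0.0]]
[[0.0, 0.0, 21.3, -0.0]]
```

```bash
python3 - <<'E'
from h import *
s=r.get_state();M=Ro.from_rotvec(s['ee_rot']).as_matrix()
c=cam('wrist');W=cloud(c);T=(W-s['ee_pos'])@M
for u in(160,182): 
  for v in range(262,322,6): print(u,v,c['depth'][v,u].round(3),T[v,u].round(4))
print(c['R']@M, (-c['R'].T@c['t']-s['ee_pos'])@M)
E
```

```text
160 262 0.497 [-0.155  -0.1924  0.2783]
160 268 0.501 [-0.1661 -0.1936  0.2781]
160 274 0.505 [-0.1777 -0.1952  0.2785]
160 280 0.136 [ 0.0089 -0.0523 -0.0485]
160 286 0.125 [ 0.0125 -0.0479 -0.0592]
160 292 0.121 [ 0.0121 -0.0466 -0.0629]
160 298 0.116 [ 0.0132 -0.0443 -0.0687]
160 304 0.113 [ 0.0125 -0.0434 -0.0715]
160 310 0.11 [ 0.012  -0.0423 -0.0745]
160 316 0.11 [ 0.0099 -0.0423 -0.0752]
182 262 0.498 [-0.1552 -0.1558  0.2786]
182 268 0.139 [ 0.0127 -0.0431 -0.0444]
182 274 0.136 [ 0.0113 -0.0424 -0.0473]
182 280 0.136 [ 0.0088 -0.0423 -0.0484]
182 286 0.136 [ 0.0066 -0.0421 -0.0498]
182 292 0.136 [ 0.0038 -0.0422 -0.0504]
182 298 0.136 [ 0.0011 -0.0423 -0.051 ]
182 304 0.136 [-0.0017 -0.0424 -0.0516]
182 310 0.135 [-0.0037 -0.042  -0.0534]
182 316 0.137 [-0.0074 -0.0426 -0.0527]
[[-3.03573344e-04  9.99999313e-01 -1.13261158e-03]
 [-9.50060544e-01 -6.41861903e-04 -3.12064977e-01]
 [-3.12065489e-01  9.81314962e-04  9.50060086e-01]] [ 0.08130517  0.00046186 -0.16797448]
```

{"op": "move_arm", "data": {
  "steps": [
    [0,0,0,0],
    [0,0,0,0],
    [0,0,0,0],
    [0,0,0,0],
    [0,0,0,0]
  ],
  "jaw": 0.05
}}

```text
t: 3.63
ee_pos: [0.5163, 0.3251, 0.2787]
ee_rot: [1.811, 2.567, 0.0]
force: [-0.5, 0.3, -0.3]
finger_gap: 0.0406
finger_force: 0.0
```

```bash
python3 - <<'E'
from h import *
s=r.get_state();M=Ro.from_rotvec(s['ee_rot']).as_matrix()
c=cam('wrist','w4');W=cloud(c);T=(W-s['ee_pos'])@M
t=T[(c['depth']>0)&(c['depth']<.25)&(abs(T[...,1])<.07)&(abs(T[...,0])<.03)]
print(s['finger_gap'])
for sg in(1,-1):
    q=t[(t[:,1]*sg>0)];print(q[:,2].max(),abs(q[:,1]).min(),abs(q[:,1]).max(), q[q[:,2].argmax()])
cv2.imwrite('pics/w4c.png',cv2.resize(c['color'][170:,100:460,::-1],(720,500)))
E
```

```text
0.04058960948225986
-0.026716767655862596 3.787141106478891e-08 0.06630072670128466 [ 0.00527981  0.02074133 -0.02671677]
-0.026613998002719637 2.019445619409426e-06 0.06520243327924133 [ 0.00585201 -0.01999999 -0.026614  ]
```

View pics/w4c.png

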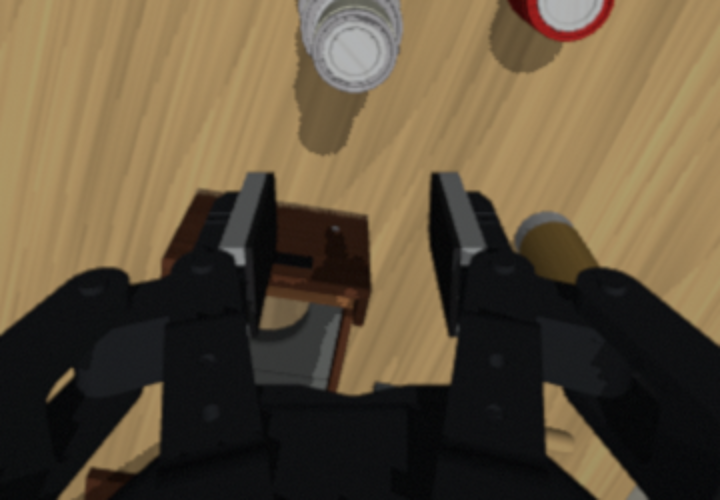

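{"op": "move_arm", "data": {
  "steps": [
    [2,0,35,0],
    [2,0,35,0],
    [0,0,35,0],
    [0,0,33,0],
    [0,0,0,0]
  ],
  "jaw": -0.6
}}

```text
t: 4.1
ee_pos: [0.5115, 0.3257, 0.134]
ee_rot: [-1.807, -2.565, 0.019]
force: [-0.6, -0.9, -0.5]
finger_gap: 0.0681
finger_force: 0.0
```

{"op": "move_arm", "data": {
  "steps": [
    [0,0,0,0],
    [0,0,0,0]
  ]
}}

```text
t: 4.27
ee_pos: [0.5157, 0.3306, 0.1426]
ee_rot: [1.809, 2.568, 0.005]
force: [1.3, 0.8, 0.8]
finger_gap: 0.068
finger_force: 0.0
```

```bash
python3 - <<'E'
from h import *
s=r.get_state();print(s['ee_pos'],s['finger_gap'])
M=Ro.from_rotvec(s['ee_rot']).as_matrix()
c=cam('wrist');W=cloud(c);T=(W-s['ee_pos'])@M
t=T[(c['depth']>0)&(abs(T[...,1])<.07)&(abs(T[...,0])<.03)]
q=t[(abs(t[:,1])>.025)&(t[:,2]<-.0)];print('tip',q[:,2].max(),)
q=W[(abs(T[...,1])<.02)&(abs(T[...,0])<.03)&(abs(T[...,2])<.05)];print('tin top',np.median(q[:,2]),np.median(q,0))
cv2.imwrite('pics/w5.png',cv2.resize(c['color'][100:,100:460,::-1],(675,600)))
E
```

```text
[0.51573419 0.33062486 0.14261052] 0.0680152532249471
tip -0.03171709782739706
tin top 0.16273570556850636 [0.512844   0.34020829 0.16273571]
```

View pics/w5.png

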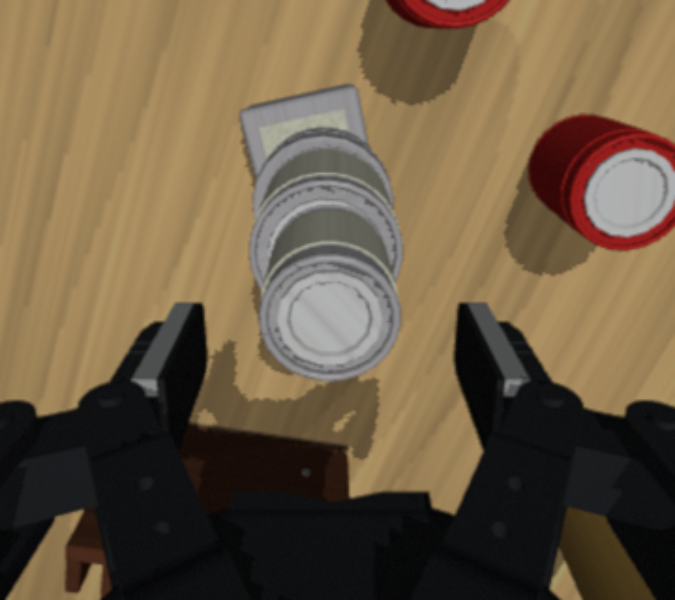

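{"op": "move_arm", "data": {
  "steps": [
    [0,0,10,0],
    [0,0,10,0],
    [0,0,10,0],
    [0,0,0,0],
    [0,0,0,0]
  ]
}}

```text
t: 4.73
ee_pos: [0.5143, 0.3289, 0.1096]
ee_rot: [-1.809, -2.568, 0.003]
force: [0.4, 0.1, -0.2]
finger_gap: 0.0682
finger_force: 0.0
```

{"op": "move_arm", "data": {
  "steps": [
    [0,0,0,0],
    [0,0,0,0],
    [0,0,0,0],
    [0,0,0,0],
    [0,0,0,0]
  ],
  "jaw": 1,
  "force": 30
}}

```text
t: 5.15
ee_pos: [0.5152, 0.3298, 0.1112]
ee_rot: [1.809, 2.568, 0.002]
force: [0.9, -0.1, 1.2]
finger_gap: 0.0415
finger_force: 30.5
```

```bash
python3 - <<'E'
from h import *
s=r.get_state();print(s['ee_pos'],s['finger_gap'],s['finger_force'],s['force'])
M=Ro.from_rotvec(s['ee_rot']).as_matrix()
c=cam('wrist');W=cloud(c);T=(W-s['ee_pos'])@M
cv2.imwrite('pics/w6.png',cv2.resize(c['color'][100:,100:460,::-1],(675,600)))
E
```

```text
[0.51519175 0.32979383 0.1111646 ] 0.0414685980282584 30.48862338066101 [ 0.94901408 -0.09999917  1.15775697]
```

View pics/w6.png

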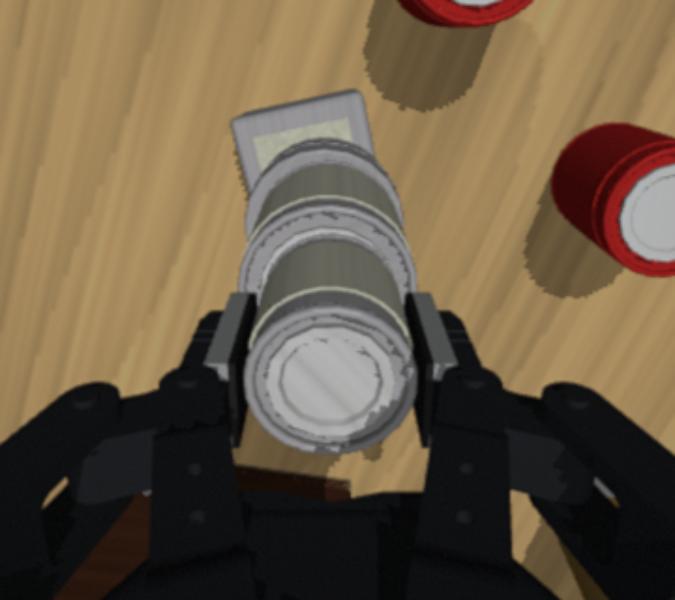

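```bash
python3 - <<'E'
from h import *
plan((.515,.33,.26,20,6),(.552,-.04,.24,12,12))
E
```

```text
now [0.5152 0.3298 0.1111] 19.7 t 5.2 gap 0.0412
[[0.1, 0.0, -24.8, -0.001], [0.1, 0.0, -24.8, -0.001], [0.1, 0.0, -24.8, -0.001], [0.1, 0.0, -24.8, -0.001], [0.1, 0.0, -24.8, -0.001]]
[[0.1, 0.0, -24.8, -0.001], [-30.0, -7.6, 1.6, 0.012], [-30.1, -7.3, 1.6, 0.012], [-30.2, -6.9, 1.6, 0.012], [-30.3, -6.6, 1.6, 0.012]]
[[-30.4, -6.2, 1.6, 0.012], [-30.4, -5.8, 1.6, 0.012], [-30.5, -5.5, 1.6, 0.012], [-30.6, -5.1, 1.6, 0.012], [-30.6, -4.7, 1.6, 0.012]]
[[-30.7, -4.4, 1.6, 0.012], [-30.7, -4.0, 1.6, 0.012], [-30.8, -3.6, 1.6, 0.012]]
```

{"op": "move_arm", "data": {
  "steps": [
    [0,0,-8,0],
    [0,0,-20,0],
    [0,0,-30,0],
    [0,0,-35,0],
    [0,0,-35,0]
  ]
}}

```text
t: 5.62
ee_pos: [0.514, 0.3289, 0.2397]
ee_rot: [-1.809, -2.568, 0.003]
force: [0.7, -0.1, -0.7]
finger_gap: 0.0412
finger_force: 30.5
```

{"op": "move_arm", "data": {
  "steps": [
    [0,0,-21,0],
    [-15,-4,0,0.012],
    [-30,-8,2,0.012],
    [-30,-7,2,0.012],
    [-30,-7,2,0.012]
  ]
}}

```text
t: 6.03
ee_pos: [0.5229, 0.2205, 0.2538]
ee_rot: [1.87, 2.524, -0.001]
force: [-0.1, 0.1, -0.4]
finger_gap: 0.041
finger_force: 30.6
```

{"op": "move_arm", "data": {
  "steps": [
    [-30,-6,2,0.012],
    [-30,-6,2,0.012],
    [-30,-6,2,0.012],
    [-30,-6,2,0.012],
    [-31,-5,2,0.012]
  ]
}}

```text
t: 6.45
ee_pos: [0.5352, 0.067, 0.2438]
ee_rot: [-1.946, -2.466, 0.001]
force: [1.0, 0.8, 0.4]
finger_gap: 0.0414
finger_force: 30.6
```

{"op": "move_arm", "data": {
  "steps": [
    [-31,-5,2,0.012],
    [-31,-4,2,0.012],
    [-31,-4,2,0.012],
    [-15,-2,0,0],
    [0,0,0,0]
  ]
}}

```text
t: 6.87
ee_pos: [0.5444, -0.0458, 0.2372]
ee_rot: [1.999, 2.423, -0.004]
force: [0.5, -0.6, -1.3]
finger_gap: 0.0413
finger_force: 30.6
```

{"op": "move_arm", "data": {
  "steps": [
    [0,0,0,0],
    [0,0,0,0],
    [0,0,0,0]
  ]
}}

```text
t: 7.12
ee_pos: [0.5446, -0.0384, 0.2379]
ee_rot: [-1.986, -2.434, -0.001]
force: [0.8, -0.7, -1.1]
finger_gap: 0.0409
finger_force: 30.6
```

```bash
cat >> h.py <<'E'
def well(W,C,c0,rad,z0=-.01,z1=.017):
    """fit circle edge of well bottom region around c0 via block-height depth: block top z~.026, hole lower"""
    n=(np.hypot(W[...,0]-c0[0],W[...,1]-c0[1])<rad+.012)
    low=n&(W[...,2]<z1)&(W[...,2]>z0); hi=n&(W[...,2]>.02)&(W[...,2]<.033)
    return low,hi
E
python3 - <<'E'
from h import *
s=r.get_state();print(s['ee_pos'],s['finger_gap'],s['finger_force'],s['t'])
c=cam('wrist','w7');W=cloud(c);np.savez('w7',W=W,**c)
near=(abs(W[...,0]-.543)<.12)&(abs(W[...,1]+.01)<.2)
p=W[near&(W[...,2]>.094)&(W[...,2]<.108)];print(len(p),cv2.minAreaRect(p[:,:2].astype(np.float32)),p.min(0),p.max(0))
E
```

```text
[ 0.54462416 -0.03844316  0.23791183] 0.040915799596058906 30.576249361038208 7.1167
1125 ((0.5232237577438354, 0.12322336435317993), (0.14672917127609253, 0.02821807935833931), 11.226513862609863) [0.44930039 0.09990999 0.094006  ] [0.59599617 0.15134564 0.10177605]
```

View pics/w7.png

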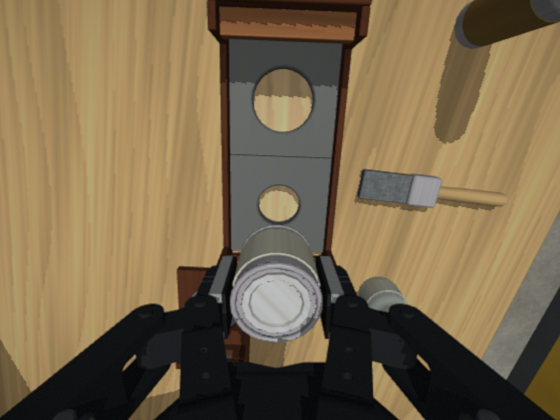

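The held tin's lid centre is at (276,300). The narrow well rim spans columns 258–300 and rows 184–223, centre (279,204); the wide well centre is (283,100).

```bash
cat >> h.py <<'E'
def px(c,u,v,z):
    o=-c['R'].T@c['t'];d=np.array([(u-c['cx'])/c['f'],(v-c['cy'])/c['f'],1])@c['R'];return o+d*(z-o[2])/d[2]
def rim(c,u,v,z,rpx=40):
    """refine circular rim: ellipse fit on edge between dark block and bright wood"""
    g=c['color'][...,0]; m=((g>105)*255).astype(np.uint8)
    n,L=cv2.connectedComponents(m); b=(L==L[v,u]).astype(np.uint8)
    k=cv2.findContours(b,cv2.RETR_EXTERNAL,cv2.CHAIN_APPROX_NONE)[0]; k=max(k,key=len)
    return px(c,k[:,0,0].mean(),0,z),k
E
python3 - <<'E'
from h import *
c=dict(np.load('w7.npz'));W=c['W']
for n,cc,edges in(('wide',(283,100),[(253,100),(313,100),(283,68),(283,132)]),('narrow',(279,204),[(258,204),(300,204),(279,184),(279,223)])):
    P=np.array([px(c,*e,.026) for e in edges]);print(n,px(c,*cc,.026).round(4),P[:2].mean(0).round(4),P[2:].mean(0).round(4),np.linalg.norm(P[0]-P[1]),np.linalg.norm(P[2]-P[3]))
s=r.get_state();print('tin',px(c,276,300,s['ee_pos'][2]+.055),W[300,276],s['ee_pos'])
print('blk',np.nanmedian(W[140:150,240:320,2]), 'seam',px(c,230,154,.026),px(c,333,157,.026))
E
```

```text
wide [0.5344 0.0575 0.026 ] [0.5344 0.0575 0.026 ] [0.5347 0.0564 0.026 ] 0.07166712434040616 0.07178937079454664
narrow [ 0.5561 -0.0705  0.026 ] [ 0.5561 -0.0705  0.026 ] [ 0.5561 -0.0704  0.026 ] 0.055851858716754445 0.05413718612141908
tin [ 0.54443537 -0.03566641  0.29290013] [ 0.54481525 -0.03749973  0.29020497] [ 0.54467017 -0.03854704  0.23790013]
blk 0.025632509724411435 seam [ 0.48220774 -0.01838859  0.026     ] [0.61044868 0.00395757 0.026     ]
```

```bash
python3 - <<'E'
from h import *
plan((.5555,-.073,.238,12,2),(.5555,-.073,.012,12,9))
E
```

```text
now [ 0.5447 -0.0385  0.2379] 11.6 t 7.17 gap 0.0412
[[-18.0, 1.9, -0.1, -0.004], [-18.0, 1.8, -0.1, -0.004], [-0.0, -0.0, 25.1, -0.0], [-0.0, -0.0, 25.1, -0.0], [-0.0, -0.0, 25.1, -0.0]]
[[-0.0, -0.0, 25.1, -0.0], [-0.0, -0.0, 25.1, -0.0], [-0.0, -0.0, 25.1, -0.0], [-0.0, -0.0, 25.1, -0.0], [-0.0, -0.0, 25.1, -0.0]]
[[-0.0, -0.0, 25.1, -0.0]]
```

{"op": "move_arm", "data": {
  "steps": [
    [-18,2,0,0],
    [-18,2,0,0],
    [0,0,30,0],
    [0,0,35,0],
    [0,0,35,0]
  ]
}}

```text
t: 7.58
ee_pos: [0.5567, -0.0741, 0.1374]
ee_rot: [1.987, 2.43, 0.002]
force: [0.0, 0.1, -1.3]
finger_gap: 0.0408
finger_force: 30.6
```

{"op": "move_arm", "data": {
  "steps": [
    [0,0,30,0],
    [0,0,20,0],
    [0,0,10,0],
    [0,0,0,0],
    [0,0,0,0]
  ]
}}

```text
t: 8.0
ee_pos: [0.5565, -0.074, 0.0782]
ee_rot: [1.988, 2.432, 0.001]
force: [0.8, -0.6, -0.5]
finger_gap: 0.0414
finger_force: 30.6
```

```bash
python3 - <<'E'
from h import *
c=cam('wrist','w8')
plan((.5555,-.073,.04,12,1),(.5555,-.073,.012,12,3))
E
```

```text
now [ 0.5572 -0.0742  0.079 ] 11.5 t 8.05 gap 0.0412
[[1.5, -1.5, 39.0, -0.01], [0.0, -0.0, 9.3, -0.0], [0.0, -0.0, 9.3, -0.0], [0.0, -0.0, 9.3, -0.0]]
```

View pics/w8.png

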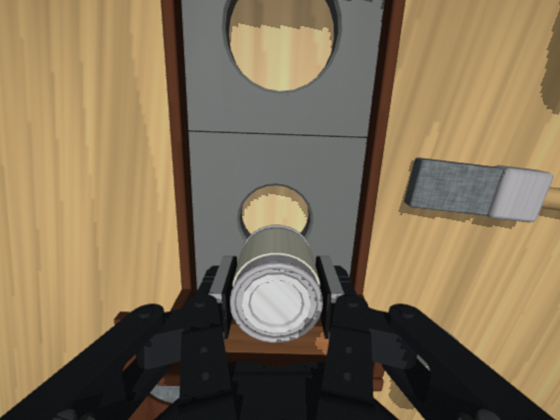

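{"op": "move_arm", "data": {
  "steps": [
    [1,-1,15,0],
    [0,0,20,0],
    [0,0,18,0],
    [0,0,10,0],
    [0,0,0,0]
  ]
}}

```text
t: 8.47
ee_pos: [0.5542, -0.0741, 0.0141]
ee_rot: [-1.989, -2.43, 0.001]
force: [0.4, -0.8, -0.5]
finger_gap: 0.041
finger_force: 30.6
```

{"op": "move_arm", "data": {
  "steps": [
    [0,0,0,0],
    [0,0,0,0]
  ]
}}

```text
t: 8.63
ee_pos: [0.556, -0.074, 0.0161]
ee_rot: [1.988, 2.429, 0.003]
force: [-0.5, -0.4, -0.9]
finger_gap: 0.0408
finger_force: 30.6
```

{"op": "move_arm", "data": {
  "steps": [
    [0,0,6,0],
    [0,0,4,0],
    [0,0,2,0],
    [0,0,0,0],
    [0,0,0,0]
  ]
}}

```text
t: 9.05
ee_pos: [0.5546, -0.0741, 0.0025]
ee_rot: [-1.99, -2.431, 0.0]
force: [-0.2, -1.1, -0.8]
finger_gap: 0.0413
finger_force: 30.6
```

{"op": "move_arm", "data": {
  "steps": [
    [0,0,1,0],
    [0,0,1,0],
    [0,0,0,0],
    [0,0,0,0]
  ]
}}

```text
t: 9.38
ee_pos: [0.5549, -0.0741, 0.0011]
ee_rot: [1.989, 2.431, 0.0]
force: [-0.8, 0.4, 4.0]
finger_gap: 0.0411
finger_force: 30.8
```

{"op": "move_arm", "data": {
  "steps": [
    [0,0,0,0],
    [0,0,0,0],
    [0,0,0,0],
    [0,0,0,0]
  ],
  "jaw": -0.5
}}

```text
t: 9.72
ee_pos: [0.5546, -0.0741, 0.0005]
ee_rot: [-1.99, -2.431, 0.0]
force: [-0.1, 0.1, -0.2]
finger_gap: 0.0642
finger_force: 0.0
```

{"op": "move_arm", "data": {
  "steps": [
    [0,0,-10,0],
    [0,0,-30,0],
    [0,0,-38,0],
    [0,0,-38,0],
    [0,0,-38,0]
  ]
}}

```text
t: 10.13
ee_pos: [0.5543, -0.0737, 0.1568]
ee_rot: [-1.989, -2.431, -0.0]
force: [0.9, -1.2, -0.4]
finger_gap: 0.0644
finger_force: 0.0
```

```bash
python3 - <<'E'
from h import *
c=cam('wrist','w9');np.savez('w9',**c)
plan((.515,.3293,.2,14,13),(.515,.3293,.1,20,4))
E
```

```text
now [ 0.5595 -0.0735  0.1648] 11.4 t 10.18 gap 0.0639
[[31.0, 2.8, -2.8, -0.003], [31.0, 2.9, -2.8, -0.003], [31.0, 3.0, -2.8, -0.003], [31.0, 3.1, -2.8, -0.003], [31.0, 3.2, -2.8, -0.003]]
[[31.0, 3.3, -2.8, -0.003], [31.0, 3.4, -2.8, -0.003], [31.0, 3.5, -2.8, -0.003], [31.0, 3.6, -2.8, -0.003], [30.9, 3.7, -2.8, -0.003]]
[[30.9, 3.7, -2.8, -0.003], [30.9, 3.8, -2.8, -0.003], [30.9, 3.9, -2.8, -0.003], [0.1, -0.3, 25.0, -0.026], [0.1, -0.3, 25.0, -0.026]]
[[0.1, -0.3, 25.0, -0.026], [0.2, -0.3, 25.0, -0.026]]
```

View pics/w9.png

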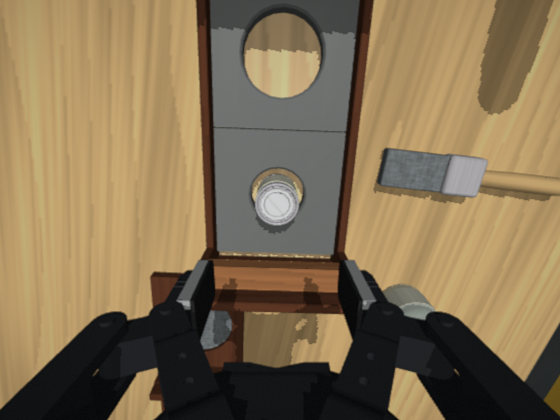

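The small tin stands in the narrow well at (277,200). Next is the large tin.

{"op": "move_arm", "data": {
  "steps": [
    [16,2,0,0],
    [31,3,0,0],
    [31,3,0,0],
    [31,3,0,0],
    [31,3,0,0]
  ],
  "jaw": -1,
  "force": 40
}}

```text
t: 10.6
ee_pos: [0.5404, 0.0672, 0.1552]
ee_rot: [1.99, 2.43, 0.001]
force: [0.1, -0.4, -0.1]
finger_gap: 0.0853
finger_force: 0.0
```

{"op": "move_arm", "data": {
  "steps": [
    [31,3,0,0],
    [31,3,0,0],
    [31,4,0,0],
    [31,4,0,0],
    [31,4,0,0]
  ]
}}

```text
t: 11.02
ee_pos: [0.5274, 0.2229, 0.1551]
ee_rot: [1.989, 2.431, 0.001]
force: [1.0, -0.2, -0.3]
finger_gap: 0.0852
finger_force: 0.0
```

{"op": "move_arm", "data": {
  "steps": [
    [31,4,0,0],
    [31,4,0,0],
    [31,4,0,0],
    [16,2,0,0],
    [0,0,0,0]
  ]
}}

```text
t: 11.43
ee_pos: [0.5177, 0.3366, 0.1554]
ee_rot: [-1.98, -2.436, -0.005]
force: [-0.8, -0.3, 0.7]
finger_gap: 0.0855
finger_force: 0.0
```

```bash
python3 - <<'E'
from h import *
c=cam('wrist','w10');W=cloud(c)
near=(abs(W[...,0]-.513)<.08)&(abs(W[...,1]-.328)<.08)
for n,z0,z1 in(('large',.109,.125),('flat',.053,.063),('obl',.022,.034)):
    p=W[near&(W[...,2]>z0)&(W[...,2]<z1)][:,:2].astype(np.float32)
    if len(p): print(n,len(p),cv2.minEnclosingCircle(p),cv2.minAreaRect(p))
plan((.5137,.330,.16,20,2),(.5137,.33,.06,20,5))
E
```

```text
large 4408 ((0.5144186019897461, 0.3300606906414032), 0.029137399047613144) ((0.514409601688385, 0.3302808701992035), (0.05725885555148125, 0.05702342465519905), 8.983266830444336)
flat 613 ((0.5126581192016602, 0.3301892578601837), 0.03386742249131203) ((0.5093770027160645, 0.34362077713012695), (0.06717044115066528, 0.03740052133798599), 13.080130577087402)
obl 1391 ((0.5098782181739807, 0.3289813995361328), 0.05545558035373688) ((0.5107701420783997, 0.3302757441997528), (0.06534647941589355, 0.09395166486501694), 32.02421569824219)
now [0.5187 0.3335 0.155 ] 11.6 t 11.48 gap 0.0855
[[-1.2, -2.8, -2.5, -0.073], [-1.0, -2.9, -2.5, -0.073], [-0.0, -0.0, 20.0, -0.0], [-0.0, -0.0, 20.0, -0.0], [-0.0, -0.0, 20.0, -0.0]]
[[-0.0, -0.0, 20.0, -0.0], [-0.0, -0.0, 20.0, -0.0]]
```

{"op": "move_arm", "data": {
  "steps": [
    [-2,-5,5,0],
    [0,0,25,0],
    [0,0,30,0],
    [0,0,25,0],
    [0,0,10,0]
  ]
}}

```text
t: 11.9
ee_pos: [0.514, 0.3234, 0.0559]
ee_rot: [-1.993, -2.428, 0.011]
force: [-0.9, -0.1, 0.5]
finger_gap: 0.0851
finger_force: 0.0
```

{"op": "move_arm", "data": {
  "steps": [
    [0,0,0,0],
    [0,0,0,0],
    [0,0,0,0]
  ]
}}

```text
t: 12.15
ee_pos: [0.5164, 0.3284, 0.0612]
ee_rot: [1.99, 2.43, 0.004]
force: [0.1, -0.4, 0.4]
finger_gap: 0.0857
finger_force: 0.0
```

{"op": "move_arm", "data": {
  "steps": [
    [0,0,0,0],
    [0,0,0,0],
    [0,0,0,0],
    [0,0,0,0],
    [0,0,0,0]
  ],
  "jaw": 1,
  "force": 45
}}

```text
t: 12.57
ee_pos: [0.5158, 0.3285, 0.0612]
ee_rot: [1.989, 2.43, 0.002]
force: [-0.8, -1.6, 6.5]
finger_gap: 0.0565
finger_force: 47.8
```

```bash
python3 - <<'E'
from h import *
plan((.514,.33,.2,20,5),(.533,.02,.18,12,10))
E
```

```text
now [0.5158 0.3285 0.0612] 11.4 t 12.57 gap 0.0565
[[0.4, -0.3, -27.8, -0.03], [0.4, -0.2, -27.8, -0.03], [0.4, -0.2, -27.8, -0.03], [0.4, -0.2, -27.8, -0.03], [0.4, -0.2, -27.8, -0.03]]
[[-29.8, -8.8, 2.0, 0.014], [-29.9, -8.4, 2.0, 0.014], [-30.0, -8.0, 2.0, 0.014], [-30.1, -7.6, 2.0, 0.014], [-30.2, -7.1, 2.0, 0.014]]
[[-30.3, -6.7, 2.0, 0.014], [-30.4, -6.3, 2.0, 0.014], [-30.5, -5.9, 2.0, 0.014], [-30.6, -5.4, 2.0, 0.014], [-30.7, -5.0, 2.0, 0.014]]
```

{"op": "move_arm", "data": {
  "steps": [
    [0,0,-5,0],
    [0,0,-20,0],
    [0,0,-35,0],
    [0,0,-35,0],
    [0,0,-35,0]
  ]
}}

```text
t: 12.98
ee_pos: [0.5147, 0.3277, 0.1907]
ee_rot: [-1.989, -2.431, 0.002]
force: [0.3, -0.1, -1.9]
finger_gap: 0.0568
finger_force: 48.7
```

{"op": "move_arm", "data": {
  "steps": [
    [-15,-2,-5,0],
    [-30,-4,0,0],
    [-30,-4,0,0],
    [-30,-4,0,0],
    [-30,-4,0,0]
  ]
}}

```text
t: 13.4
ee_pos: [0.524, 0.1907, 0.1946]
ee_rot: [1.989, 2.432, -0.001]
force: [0.3, 0.1, -2.6]
finger_gap: 0.0566
finger_force: 48.7
```

{"op": "move_arm", "data": {
  "steps": [
    [-30,-4,0,0],
    [-30,-4,0,0],
    [-30,-4,0,0],
    [-20,-4,0,0],
    [-10,-2,0,0]
  ]
}}

```text
t: 13.82
ee_pos: [0.5303, 0.0669, 0.1943]
ee_rot: [1.995, 2.426, -0.003]
force: [0.3, 0.0, -1.8]
finger_gap: 0.0567
finger_force: 48.7
```

{"op": "move_arm", "data": {
  "steps": [
    [0,0,0,0],
    [0,0,0,0],
    [0,0,0,0]
  ]
}}

```text
t: 14.07
ee_pos: [0.5302, 0.0733, 0.1948]
ee_rot: [-1.986, -2.434, -0.002]
force: [-0.1, 0.6, -2.3]
finger_gap: 0.0569
finger_force: 48.7
```

```bash
python3 - <<'E'
from h import *
c=cam('wrist','w11');W=cloud(c);s=r.get_state()
M=Ro.from_rotvec(s['ee_rot']).as_matrix();T=(W-s['ee_pos'])@M
q=T[(np.hypot(T[...,0],T[...,1])<.04)&(T[...,2]>-.065)&(T[...,2]<-.048)];print(len(q),np.median(q,0),cv2.minEnclosingCircle(q[:,:2].astype(np.float32)))
plan((.5335,.056,.1,11.5,4),(.5335,.056,.03,11.5,4))
E
```

```text
13543 [ 5.60148438e-03 -3.63564287e-05 -5.45990387e-02] ((0.007958012633025646, 4.086829721927643e-05), 0.039285190403461456)
now [0.5303 0.0735 0.1948] 11.6 t 14.12 gap 0.0568
[[-4.5, -0.1, 23.7, 0.0], [-4.5, -0.1, 23.7, 0.0], [-4.5, -0.1, 23.7, 0.0], [-4.5, -0.1, 23.7, 0.0], [-0.0, -0.0, 17.5, -0.0]]
[[-0.0, -0.0, 17.5, -0.0], [-0.0, -0.0, 17.5, -0.0], [-0.0, -0.0, 17.5, -0.0]]
```

{"op": "move_arm", "data": {
  "steps": [
    [-5,0,20,0],
    [-5,0,30,0],
    [-5,0,25,0],
    [-3,0,12,0],
    [0,0,0,0]
  ]
}}

```text
t: 14.53
ee_pos: [0.532, 0.0535, 0.105]
ee_rot: [-1.986, -2.429, 0.006]
force: [-0.3, -0.2, -2.1]
finger_gap: 0.0568
finger_force: 48.7
```

{"op": "move_arm", "data": {
  "steps": [
    [0,0,0,0],
    [0,0,0,0],
    [0,0,0,0]
  ]
}}

```text
t: 14.78
ee_pos: [0.5353, 0.0545, 0.1093]
ee_rot: [1.987, 2.43, 0.004]
force: [-0.8, 0.1, -1.8]
finger_gap: 0.0565
finger_force: 48.7
```

```bash
python3 - <<'E'
from h import *
c=cam('wrist','w12');W=cloud(c);s=r.get_state()
M=Ro.from_rotvec(s['ee_rot']).as_matrix();T=(W-s['ee_pos'])@M
q=T[(abs(T[...,1])<.008)&(abs(T[...,0])<.045)&(T[...,2]>-.062)&(T[...,2]<-.05)];print('tinlid x',q[:,0].min(),q[:,0].max(),np.median(q[:,2]))
# well: block-level points and holes, wide well, in world
n=np.hypot(W[...,0]-.534,W[...,1]-.056)<.06
low=W[n&(W[...,2]<.017)&(W[...,2]>-.01)]
print(len(low),low.min(0),low.max(0))
plan((.5335,.056,.03,11.5,4))
E
```

```text
tinlid x -0.026374291456961147 0.031642627165155056 -0.05447850365993553
2865 [0.49691872 0.0350426  0.00547299] [0.57065054 0.09131577 0.01695888]
now [0.5351 0.0542 0.1092] 11.4 t 14.83 gap 0.057
[[0.5, -0.4, 19.8, -0.0], [0.5, -0.4, 19.8, -0.0], [0.5, -0.4, 19.8, -0.0], [0.5, -0.4, 19.8, -0.0]]
```

View pics/w12.png

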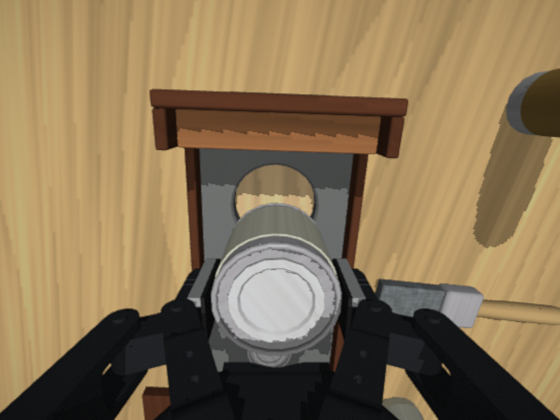

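{"op": "move_arm", "data": {
  "steps": [
    [-1,-1,15,0],
    [0,0,25,0],
    [0,0,25,0],
    [0,0,12,0],
    [0,0,5,0]
  ]
}}

```text
t: 15.25
ee_pos: [0.5324, 0.0521, 0.0245]
ee_rot: [-1.989, -2.43, 0.003]
force: [0.2, -0.4, -2.0]
finger_gap: 0.0568
finger_force: 48.8
```

{"op": "move_arm", "data": {
  "steps": [
    [0,0,0,0],
    [0,0,0,0],
    [0,0,0,0]
  ]
}}

```text
t: 15.5
ee_pos: [0.5345, 0.0526, 0.027]
ee_rot: [1.988, 2.43, 0.003]
force: [0.2, -0.1, -2.2]
finger_gap: 0.0571
finger_force: 48.8
```

Underside is now at about 24 mm, just entering the well; 16 mm to go.

{"op": "move_arm", "data": {
  "steps": [
    [0,0,6,0],
    [0,0,5,0],
    [0,0,2,0],
    [0,0,0,0],
    [0,0,0,0]
  ]
}}

```text
t: 15.92
ee_pos: [0.5331, 0.0522, 0.0124]
ee_rot: [-1.99, -2.431, 0.0]
force: [-0.1, 0.1, -2.0]
finger_gap: 0.0568
finger_force: 48.8
```

{"op": "move_arm", "data": {
  "steps": [
    [0,0,1,0],
    [0,0,1,0],
    [0,0,0.5,0],
    [0,0,0,0]
  ]
}}

```text
t: 16.25
ee_pos: [0.5335, 0.0522, 0.0112]
ee_rot: [1.989, 2.43, -0.0]
force: [-3.0, -0.4, 5.6]
finger_gap: 0.0571
finger_force: 49.7
```

{"op": "move_arm", "data": {
  "steps": [
    [0,0,0,0],
    [0,0,0,0],
    [0,0,0,0],
    [0,0,0,0]
  ],
  "jaw": -0.9
}}

```text
t: 16.58
ee_pos: [0.5334, 0.0522, 0.0101]
ee_rot: [1.99, 2.431, 0.0]
force: [-0.1, -0.2, 0.7]
finger_gap: 0.0811
finger_force: 0.0
```

{"op": "move_arm", "data": {
  "steps": [
    [0,0,-10,0],
    [0,0,-30,0],
    [0,0,-38,0],
    [0,0,-38,0],
    [0,0,-38,0]
  ]
}}

```text
t: 17.0
ee_pos: [0.5328, 0.0525, 0.1663]
ee_rot: [-1.989, -2.431, -0.0]
force: [1.1, -0.0, -0.6]
finger_gap: 0.0814
finger_force: 0.0
```

```bash
python3 - <<'E'
from h import *
c=dict(np.load('top.npz'))
print('tray',px(c,392,253,.012),[px(c,*e,.012)[:2].round(3) for e in((347,246),(432,231),(437,263),(352,273))])
cam('wrist','w13')
plan((.53,-.14,.25,-20,9),(.48,-.31,.24,-80,9))
E
```

```text
tray [ 0.49607489 -0.33717798  0.012     ] [array([ 0.516, -0.194]), array([ 0.57 , -0.466]), array([ 0.467, -0.479]), array([ 0.43, -0.21])]
now [0.5378 0.0539 0.174 ] 11.4 t 17.05 gap 0.0815
[[-21.0, -5.0, -8.5, 0.061], [-21.2, -3.7, -8.5, 0.061], [-21.4, -2.4, -8.5, 0.061], [-21.5, -1.1, -8.5, 0.061], [-21.6, 0.2, -8.5, 0.061]]
[[-21.5, 1.5, -8.5, 0.061], [-21.4, 2.8, -8.5, 0.061], [-21.2, 4.1, -8.5, 0.061], [-20.9, 5.4, -8.5, 0.061], [-19.7, 1.2, 1.0, 0.116]]
[[-19.4, 3.5, 1.0, 0.116], [-18.8, 5.7, 1.0, 0.116], [-18.1, 7.9, 1.0, 0.116], [-17.0, 9.9, 1.0, 0.116], [-15.8, 11.8, 1.0, 0.116]]
[[-14.3, 13.5, 1.0, 0.116], [-12.6, 15.1, 1.0, 0.116], [-10.8, 16.5, 1.0, 0.116]]
```

View pics/w13.png

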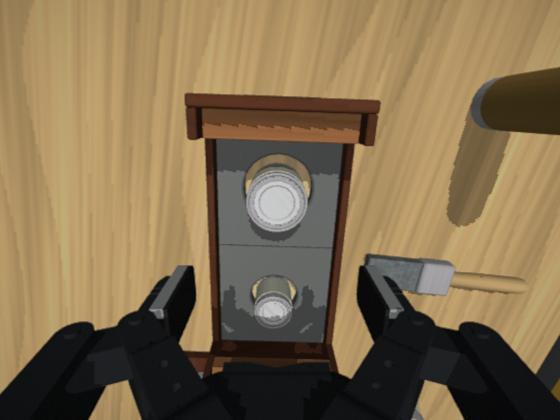

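Both tins stand upright in their wells: the large one at (277,200), the small one at (273,305). Now to the tray.

{"op": "move_arm", "data": {
  "steps": [
    [-21,-5,-8,0.061],
    [-21,-4,-8,0.061],
    [-21,-2,-9,0.061],
    [-22,-1,-9,0.061],
    [-22,0,-8,0.061]
  ]
}}

```text
t: 17.47
ee_pos: [0.5293, -0.0566, 0.2072]
ee_rot: [2.338, 2.097, 0.001]
force: [0.6, -0.7, -0.2]
finger_gap: 0.081
finger_force: 0.0
```

{"op": "move_arm", "data": {
  "steps": [
    [-22,2,-8,0.061],
    [-21,3,-8,0.061],
    [-21,4,-8,0.061],
    [-21,5,-8,0.061],
    [-20,1,1,0.116]
  ]
}}

```text
t: 17.88
ee_pos: [0.5221, -0.1634, 0.2393]
ee_rot: [2.677, 1.638, 0.005]
force: [0.1, -0.3, 1.1]
finger_gap: 0.0813
finger_force: 0.0
```

{"op": "move_arm", "data": {
  "steps": [
    [-19,4,1,0.116],
    [-19,6,1,0.116],
    [-18,8,1,0.116],
    [-17,10,1,0.116],
    [-16,12,1,0.116]
  ]
}}

```text
t: 18.3
ee_pos: [0.4932, -0.2577, 0.2324]
ee_rot: [-3.037, -0.803, -0.0]
force: [-0.1, -0.2, 0.6]
finger_gap: 0.0808
finger_force: 0.0
```

{"op": "move_arm", "data": {
  "steps": [
    [-14,14,1,0.116],
    [-13,15,1,0.116],
    [-11,17,1,0.116],
    [0,0,0,0],
    [0,0,0,0]
  ]
}}

```text
t: 18.72
ee_pos: [0.4763, -0.3151, 0.2291]
ee_rot: [-3.129, -0.273, 0.0]
force: [0.0, 1.0, -0.4]
finger_gap: 0.0813
finger_force: 0.0
```

```bash
python3 - <<'E'
from h import *
c=cam('wrist','w14');W=cloud(c);np.savez('w14',W=W,**c)
near=(abs(W[...,0]-.496)<.1)&(abs(W[...,1]+.337)<.12)
g=W[near&(W[...,2]>.045)&(W[...,2]<.07)&(c['depth']>.25)];print(len(g))
if len(g): print(cv2.minAreaRect(g[:,:2].astype(np.float32)),np.percentile(g[:,2],[50,99]))
plan((.496,-.337,.2,-80,1))
E
```

```text
794
((0.5034071207046509, -0.33131125569343567), (0.09891162812709808, 0.010085826739668846), 8.259249687194824) [0.05624876 0.05816592]
now [ 0.477  -0.3136  0.2292] -79.8 t 18.77 gap 0.0812
[[14.6, 26.4, 29.2, 0.003]]
```

View pics/w14.png

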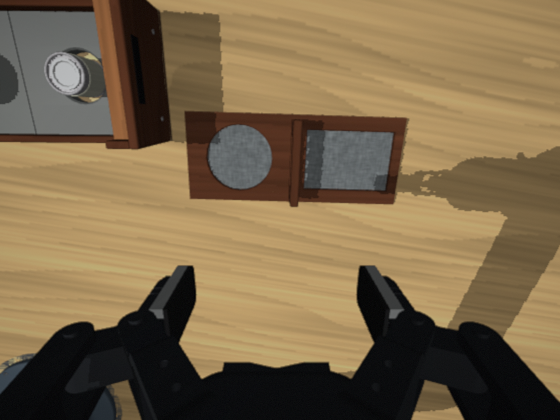

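The tray is at (295,157), with its grip board from (297,120) to (294,206). The depth fit gives the board's centre as (0.503,-0.331) and its yaw as 8.3°. I'll align and descend.

{"op": "move_arm", "data": {
  "steps": [
    [10,10,10,0.034],
    [11,12,30,0],
    [0,0,35,0],
    [0,0,35,0],
    [0,0,10,0]
  ],
  "jaw": -0.3
}}

```text
t: 19.18
ee_pos: [0.4987, -0.3288, 0.1041]
ee_rot: [-3.127, -0.228, 0.011]
force: [-0.9, 1.1, -0.6]
finger_gap: 0.0558
finger_force: 0.0
```

{"op": "move_arm", "data": {
  "steps": [
    [0,0,0,0],
    [0,0,0,0],
    [0,0,0,0]
  ]
}}

```text
t: 19.43
ee_pos: [0.503, -0.3325, 0.1116]
ee_rot: [3.131, 0.225, 0.006]
force: [-0.8, 0.4, 0.2]
finger_gap: 0.0554
finger_force: 0.0
```

```bash
python3 - <<'E'
from h import *
c=cam('wrist','w15');W=cloud(c)
s=r.get_state();M=Ro.from_rotvec(s['ee_rot']).as_matrix();T=(W-s['ee_pos'])@M
g=W[(abs(T[...,1])<.025)&(abs(T[...,0])<.08)&(W[...,2]>.047)&(W[...,2]<.065)];print(len(g))
if len(g): print(cv2.minAreaRect(g[:,:2].astype(np.float32)),np.percentile(g[:,2],[50,99]))
t=T[(c['depth']>0)&(c['depth']<.25)&(abs(T[...,1])<.06)&(abs(T[...,0])<.03)&(abs(T[...,1])>.02)];print('tip',t[t[:,2]<-.015][:,2].max())
plan((.5014,-.3315,.005,-81.7,4))
E
```

```text
1471
((0.5035573840141296, -0.3313566744327545), (0.09954904764890671, 0.009941413067281246), 8.095108985900879) [0.05634909 0.05789329]
tip -0.028333955973805447
now [ 0.5029 -0.3326  0.1118] -81.8 t 19.48 gap 0.0551
[[-0.4, -0.4, 26.7, -0.0], [-0.4, -0.4, 26.7, -0.0], [-0.4, -0.4, 26.7, -0.0], [-0.4, -0.4, 26.7, -0.0]]
```

{"op": "move_arm", "data": {
  "steps": [
    [-1,-1,20,0],
    [0,0,35,0],
    [0,0,30,0],
    [0,0,15,0],
    [0,0,6,0]
  ]
}}

```text
t: 19.9
ee_pos: [0.4996, -0.331, 0.0023]
ee_rot: [-3.133, -0.224, 0.002]
force: [0.0, 0.2, 0.9]
finger_gap: 0.0555
finger_force: 0.0
```

{"op": "move_arm", "data": {
  "steps": [
    [0,0,0,0],
    [0,0,0,0],
    [0,0,0,0]
  ]
}}

```text
t: 20.15
ee_pos: [0.5016, -0.3321, 0.0053]
ee_rot: [3.131, 0.224, 0.005]
force: [-0.3, -0.2, 0.5]
finger_gap: 0.0557
finger_force: 0.0
```

{"op": "move_arm", "data": {
  "steps": [
    [0,0,0,0],
    [0,0,0,0],
    [0,0,0,0],
    [0,0,0,0],
    [0,0,0,0]
  ],
  "jaw": 1,
  "force": 90
}}

```text
t: 20.57
ee_pos: [0.5005, -0.3318, 0.0041]
ee_rot: [3.133, 0.224, 0.002]
force: [-0.8, 0.6, 6.0]
finger_gap: 0.0087
finger_force: 88.6
```

{"op": "move_arm", "data": {
  "steps": [
    [0,0,-2,0],
    [0,0,-5,0],
    [0,0,-8,0],
    [0,0,0,0],
    [0,0,0,0]
  ]
}}

```text
t: 20.98
ee_pos: [0.5003, -0.3313, 0.0186]
ee_rot: [3.133, 0.224, 0.001]
force: [0.3, -0.6, -3.2]
finger_gap: 0.0084
finger_force: 87.8
```

```bash
python3 - <<'E'
from h import *
s=r.get_state();print(s['force'],s['torque'],s['finger_gap'],s['finger_force'])
c=cam('wrist','w16');W=cloud(c)
M=Ro.from_rotvec(s['ee_rot']).as_matrix();T=(W-s['ee_pos'])@M
t=T[(abs(T[...,0])<.06)&(abs(T[...,1])<.14)&(abs(T[...,1])>.055)&(W[...,2]>.01)&(W[...,2]<.06)&(c['depth']>.18)]
print(len(t)); A=np.c_[t[:,:2],np.ones(len(t))];print(np.linalg.lstsq(A,t[:,2],rcond=None)[0], t.min(0),t.max(0))
plan((.5,-.33,.2,-81.7,5),(.5445,-.0085,.2,-80.3,10))
E
```

```text
[ 0.3084076  -0.64340798 -3.23549477] [ 0.06235121 -0.01283587  0.01620662] 0.008379569297913954 87.81874537467957
20021
[ 0.09035319  0.00333044 -0.00261945] [-0.05427345 -0.13988256 -0.00982377] [ 0.01084565  0.13600897 -0.00019319]
now [ 0.5    -0.3312  0.0183] -81.8 t 21.03 gap 0.0084
[[0.0, -0.2, -36.3, -0.0], [0.0, -0.2, -36.3, -0.0], [0.0, -0.2, -36.3, -0.0], [0.0, -0.2, -36.3, -0.0], [0.0, -0.2, -36.3, -0.0]]
[[9.0, -31.2, -0.0, -0.002], [9.0, -31.2, -0.0, -0.002], [9.1, -31.2, -0.0, -0.002], [9.2, -31.1, -0.0, -0.002], [9.2, -31.1, -0.0, -0.002]]
[[9.3, -31.1, -0.0, -0.002], [9.4, -31.1, -0.0, -0.002], [9.4, -31.1, -0.0, -0.002], [9.5, -31.0, -0.0, -0.002], [9.5, -31.0, -0.0, -0.002]]
```

{"op": "move_arm", "data": {
  "steps": [
    [0,0,-15,0],
    [0,0,-30,0],
    [0,0,-38,0],
    [0,0,-38,0],
    [0,0,-38,0]
  ]
}}

```text
t: 21.45
ee_pos: [0.4993, -0.3308, 0.1782]
ee_rot: [-3.133, -0.224, 0.002]
force: [0.7, -1.0, -3.6]
finger_gap: 0.0082
finger_force: 88.1
```

{"op": "move_arm", "data": {
  "steps": [
    [0,0,-20,0],
    [0,0,-5,0],
    [0,0,0,0],
    [0,0,0,0],
    [0,0,0,0]
  ]
}}

```text
t: 21.87
ee_pos: [0.4984, -0.3305, 0.1994]
ee_rot: [-3.131, -0.224, 0.006]
force: [0.3, 0.7, -3.0]
finger_gap: 0.0084
finger_force: 88.1
```

```bash
cat >> h.py <<'E'
def tray_in_tool(save=None):
    s=r.get_state();c=cam('wrist',save);W=cloud(c);M=Ro.from_rotvec(s['ee_rot']).as_matrix();T=(W-s['ee_pos'])@M
    t=T[(abs(T[...,0])<.08)&(abs(T[...,1])<.16)&(abs(T[...,2])<.03)&(c['depth']>.12)]
    out=t[(abs(t[:,1])>.128)|(abs(t[:,0])>.046)]
    for _ in range(3):
        A=np.c_[out[:,:2],np.ones(len(out))];k=np.linalg.lstsq(A,out[:,2],rcond=None)[0];e=out[:,2]-A@k;out=out[abs(e)<max(.0015,1.5*e.std())]
    print('plane',k.round(4),len(out),'x',out[:,0].min().round(4),out[:,0].max().round(4),'y',out[:,1].min().round(4),out[:,1].max().round(4))
    print(cv2.minAreaRect(t[:,:2].astype(np.float32)))
    return t
E
python3 - <<'E'
from h import *
tray_in_tool('w17')
plan((.5445,-.0085,.2,-80.3,10))
E
```

```text
plane [-0.0002  0.0002 -0.0074] 17248 x -0.0544 0.0589 y -0.1395 0.1361
((0.002393476665019989, -0.002041950821876526), (0.11329613626003265, 0.27616703510284424), 0.07094062119722366)
now [ 0.4986 -0.3305  0.1994] -81.8 t 21.92 gap 0.0087
[[9.1, -31.2, 0.0, -0.003], [9.2, -31.2, 0.0, -0.003], [9.3, -31.2, 0.0, -0.003], [9.4, -31.1, 0.0, -0.003], [9.5, -31.1, 0.0, -0.003]]
[[9.6, -31.1, 0.0, -0.003], [9.7, -31.0, 0.0, -0.003], [9.8, -31.0, 0.0, -0.003], [9.9, -31.0, 0.0, -0.003], [10.0, -31.0, 0.0, -0.003]]
```

{"op": "move_arm", "data": {
  "steps": [
    [4,-15,0,-0.003],
    [9,-31,0,-0.003],
    [9,-31,0,-0.003],
    [9,-31,0,-0.003],
    [9,-31,0,-0.003]
  ]
}}

```text
t: 22.33
ee_pos: [0.5182, -0.1852, 0.2008]
ee_rot: [-3.13, -0.249, 0.003]
force: [0.5, 0.1, -2.5]
finger_gap: 0.0084
finger_force: 88.1
```

{"op": "move_arm", "data": {
  "steps": [
    [9,-31,0,-0.003],
    [10,-31,0,-0.003],
    [10,-31,0,-0.003],
    [10,-31,0,-0.003],
    [10,-31,0,-0.003]
  ]
}}

```text
t: 22.75
ee_pos: [0.5409, -0.0244, 0.201]
ee_rot: [-3.129, -0.273, 0.003]
force: [0.3, 0.7, -2.8]
finger_gap: 0.0086
finger_force: 88.1
```

{"op": "move_arm", "data": {
  "steps": [
    [4,-12,0,0],
    [1,-4,0,0],
    [0,0,0,0],
    [0,0,0,0],
    [0,0,0,0]
  ]
}}

```text
t: 23.17
ee_pos: [0.5436, -0.0124, 0.2016]
ee_rot: [3.129, 0.266, -0.002]
force: [0.1, -0.4, -3.2]
finger_gap: 0.009
finger_force: 88.1
```

```bash
cat >> h.py <<'E'
def box_in_tool(c=None,W=None):
    s=r.get_state();c=c or cam('wrist');W=cloud(c);M=Ro.from_rotvec(s['ee_rot']).as_matrix();T=(W-s['ee_pos'])@M
    m=(W[...,2]>.092)&(W[...,2]<.106)&(abs(W[...,0]-.545)<.12)&(abs(W[...,1]+.008)<.18)&(c['depth']>.2)
    t=T[m]; t=t[(abs(t[:,1])>.135)]
    print('box tops',len(t),cv2.minAreaRect(t[:,:2].astype(np.float32)),'y',[ (t[t[:,1]*g>0][:,1].min().round(4),t[t[:,1]*g>0][:,1].max().round(4)) for g in(1,-1) if (t[:,1]*g>0).any()])
E
python3 - <<'E'
from h import *
tray_in_tool('w18'); box_in_tool()
plan((.5437,-.0087,.2,-80.3,1))
E
```

```text
plane [-0.0002  0.0002 -0.0074] 17300 x -0.054 0.059 y -0.1397 0.1362
((0.0025425292551517487, -0.0014874190092086792), (0.27636492252349854, 0.11306215077638626), 89.9956283569336)
box tops 1126 ((0.0609549954533577, -0.004161044955253601), (0.028937632218003273, 0.3097406029701233), 0.058647774159908295) y [(np.float64(0.135), np.float64(0.1507)), (np.float64(-0.159), np.float64(-0.135))]
now [ 0.5439 -0.0121  0.2019] -80.3 t 23.27 gap 0.0084
[[0.4, -3.4, 1.9, 0.001]]
```

{"op": "move_arm", "data": {
  "steps": [
    [0,-2.5,10,0],
    [0,0,20,0],
    [0,0,25,0],
    [0,0,20,0],
    [0,0,10,0]
  ]
}}

```text
t: 23.68
ee_pos: [0.5414, -0.0085, 0.1139]
ee_rot: [-3.13, -0.27, 0.008]
force: [-0.2, -0.5, -3.3]
finger_gap: 0.0087
finger_force: 88.0
```

{"op": "move_arm", "data": {
  "steps": [
    [0,0,0,0],
    [0,0,0,0],
    [0,0,0,0]
  ]
}}

```text
t: 23.93
ee_pos: [0.5447, -0.0077, 0.1182]
ee_rot: [3.13, 0.271, 0.004]
force: [0.4, -0.3, -2.6]
finger_gap: 0.0086
finger_force: 88.0
```

```bash
python3 - <<'E'
from h import *
tray_in_tool('w19'); box_in_tool()
plan((.5437,-.0087,.084,-80.3,1))
E
```

```text
plane [ 0.0009 -0.0005 -0.0074] 17366 x -0.0539 0.059 y -0.1396 0.1361
((0.009126335382461548, -0.000196114182472229), (0.12832702696323395, 0.3098791241645813), 0.46349626779556274)
box tops 0 ((0.0, 0.0), (0.0, 0.0), 0.0) y []
now [ 0.5448 -0.0077  0.1185] -80.1 t 24.03 gap 0.0087
[[-1.4, 0.7, 34.5, 0.003]]
```

{"op": "move_arm", "data": {
  "steps": [
    [-1.5,1,8,0],
    [0,0,10,0],
    [0,0,8,0],
    [0,0,4,0],
    [0,0,0,0]
  ]
}}

```text
t: 24.45
ee_pos: [0.5411, -0.0091, 0.0855]
ee_rot: [-3.13, -0.271, 0.005]
force: [0.4, -0.0, -2.2]
finger_gap: 0.0084
finger_force: 88.2
```

{"op": "move_arm", "data": {
  "steps": [
    [0,0,0,0],
    [0,0,0,0],
    [0,0,0,0]
  ]
}}

```text
t: 24.7
ee_pos: [0.5427, -0.009, 0.0874]
ee_rot: [3.13, 0.271, 0.001]
force: [-0.6, 0.1, -2.6]
finger_gap: 0.0084
finger_force: 88.2
```

{"op": "move_arm", "data": {
  "steps": [
    [0,0,1,0],
    [0,0,1,0],
    [0,0,1,0],
    [0,0,0.5,0],
    [0,0,0,0]
  ]
}}

```text
t: 25.12
ee_pos: [0.5424, -0.0091, 0.084]
ee_rot: [3.13, 0.271, 0.0]
force: [-1.6, -0.3, 1.4]
finger_gap: 0.0086
finger_force: 88.9
```

{"op": "move_arm", "data": {
  "steps": [
    [0,0,0.5,0],
    [0,0,0,0],
    [0,0,0,0]
  ]
}}

```text
t: 25.37
ee_pos: [0.5424, -0.0091, 0.084]
ee_rot: [3.129, 0.271, 0.0]
force: [-2.8, -1.4, 5.4]
finger_gap: 0.0085
finger_force: 89.6
```

{"op": "move_arm", "data": {
  "steps": [
    [0,0,0,0],
    [0,0,0,0],
    [0,0,0,0],
    [0,0,0,0]
  ],
  "jaw": -0.2
}}

```text
t: 25.7
ee_pos: [0.5425, -0.009, 0.0831]
ee_rot: [-3.13, -0.271, -0.001]
force: [-0.7, -0.5, 0.3]
finger_gap: 0.0511
finger_force: 0.0
```

{"op": "move_arm", "data": {
  "steps": [
    [0,0,-5,0],
    [0,0,-15,0],
    [0,0,-30,0],
    [0,0,-35,0],
    [0,0,-35,0]
  ]
}}

```text
t: 26.12
ee_pos: [0.5418, -0.0089, 0.2043]
ee_rot: [-3.129, -0.272, 0.002]
force: [0.8, -0.9, -0.5]
finger_gap: 0.0516
finger_force: 0.0
```

{"op": "move_arm", "data": {
  "steps": [
    [0,0,-10,0],
    [0,0,0,0],
    [0,0,0,0],
    [0,0,0,0]
  ]
}}

```text
t: 26.45
ee_pos: [0.5412, -0.0093, 0.2116]
ee_rot: [-3.13, -0.271, 0.005]
force: [-0.4, -0.3, 0.2]
finger_gap: 0.0512
finger_force: 0.0
```

```bash
python3 - <<'E'
from h import *
s=r.get_state();c=cam('wrist','w20');W=cloud(c);np.savez('w20',W=W,s=s['ee_pos'],**c)
near=(abs(W[...,0]-.545)<.12)&(abs(W[...,1]+.008)<.18)&(c['depth']>.22)
t=W[near&(W[...,2]>.085)&(W[...,2]<.0945)];
b=W[near&(W[...,2]>.0955)&(W[...,2]<.104)]
g=W[near&(W[...,2]>.13)&(W[...,2]<.145)]
for p in(t,b,g):
    print(len(p),cv2.minAreaRect(p[:,:2].astype(np.float32)),np.median(p[:,2]))
A=np.c_[t[:,:2],np.ones(len(t))];print('tilt',np.linalg.lstsq(A,t[:,2],rcond=None)[0])
plan((.51,.33,.2,32,20))
E
```

```text
30522 ((0.5452892780303955, -0.007402330636978149), (0.14560166001319885, 0.29394927620887756), 9.363970756530762) 0.09033407672443011
4141 ((0.545242965221405, -0.007339060306549072), (0.14606469869613647, 0.31066223978996277), 9.335110664367676) 0.09888042054829568
1319 ((0.5455176830291748, -0.00651151780039072), (0.09913486987352371, 0.00986982136964798), 10.187313079833984) 0.13628296139782062
tilt [0.00350258 0.0040184  0.08747746]
now [ 0.5411 -0.0093  0.2113] -80.1 t 26.5 gap 0.0518
[[1.4, -17.0, 0.6, -0.098], [3.0, -16.8, 0.6, -0.098], [4.7, -16.4, 0.6, -0.098], [6.2, -15.8, 0.6, -0.098], [7.8, -15.2, 0.6, -0.098]]
[[9.2, -14.3, 0.6, -0.098], [10.6, -13.4, 0.6, -0.098], [11.8, -12.3, 0.6, -0.098], [13.0, -11.0, 0.6, -0.098], [14.0, -9.7, 0.6, -0.098]]
[[14.9, -8.3, 0.6, -0.098], [15.6, -6.8, 0.6, -0.098], [16.2, -5.2, 0.6, -0.098], [16.6, -3.6, 0.6, -0.098], [16.9, -2.0, 0.6, -0.098]]
[[17.0, -0.3, 0.6, -0.098], [17.0, 1.3, 0.6, -0.098], [16.8, 3.0, 0.6, -0.098], [16.4, 4.6, 0.6, -0.098], [15.9, 6.2, 0.6, -0.098]]
```

View pics/w20.png

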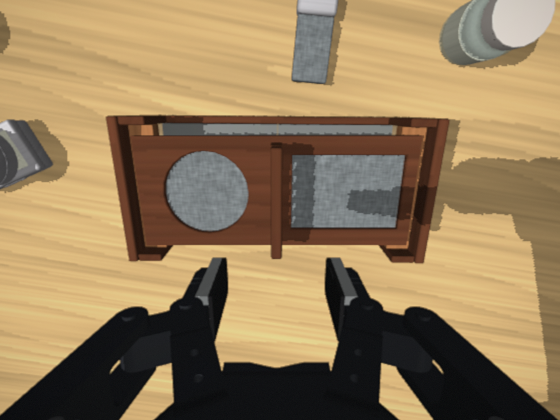

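The tray lies level on the cleats: grip board at (277,200), round recess at (207,190), oblong recess at (350,190). Next is the flat tin.

{"op": "move_arm", "data": {
  "steps": [
    [1,-17,1,-0.098],
    [3,-17,1,-0.098],
    [5,-16,1,-0.098],
    [6,-16,1,-0.098],
    [8,-15,1,-0.098]
  ],
  "jaw": -1
}}

```text
t: 26.92
ee_pos: [0.5333, 0.0762, 0.2063]
ee_rot: [-2.967, -1.029, 0.005]
force: [-0.3, 0.3, 0.6]
finger_gap: 0.0853
finger_force: 0.0
```

{"op": "move_arm", "data": {
  "steps": [
    [9,-14,1,-0.098],
    [11,-13,1,-0.098],
    [12,-12,1,-0.098],
    [13,-11,1,-0.098],
    [14,-10,1,-0.098]
  ]
}}

```text
t: 27.33
ee_pos: [0.5265, 0.1607, 0.2012]
ee_rot: [-2.629, -1.718, 0.005]
force: [-1.2, -0.4, 0.6]
finger_gap: 0.0852
finger_force: 0.0
```

{"op": "move_arm", "data": {
  "steps": [
    [15,-8,1,-0.098],
    [16,-7,1,-0.098],
    [16,-5,1,-0.098],
    [17,-4,1,-0.098],
    [17,-2,1,-0.098]
  ]
}}

```text
t: 27.75
ee_pos: [0.5188, 0.2461, 0.1962]
ee_rot: [-2.133, -2.304, 0.005]
force: [1.1, -0.1, 0.1]
finger_gap: 0.0854
finger_force: 0.0
```

{"op": "move_arm", "data": {
  "steps": [
    [17,0,1,-0.098],
    [17,1,1,-0.098],
    [17,3,1,-0.098],
    [16,5,1,-0.098],
    [0,0,0,0]
  ]
}}

```text
t: 28.17
ee_pos: [0.5118, 0.3169, 0.1923]
ee_rot: [-1.639, -2.675, 0.0]
force: [-0.1, -0.5, -0.6]
finger_gap: 0.0854
finger_force: 0.0
```

```bash
cat >> h.py <<'E'
def stack():
    c=cam('wrist');W=cloud(c)
    near=(abs(W[...,0]-.513)<.08)&(abs(W[...,1]-.328)<.08)&(c['depth']>.22)
    for n,z0,z1 in(('flat',.05,.063),('obl',.02,.034)):
        p=W[near&(W[...,2]>z0)&(W[...,2]<z1)]
        if len(p)>3: q=p[:,:2].astype(np.float32);print(n,len(p),cv2.minEnclosingCircle(q),cv2.minAreaRect(q),np.median(p[:,2]))
E
python3 - <<'E'
from h import *
stack()
plan((.5125,.329,.1,24,4),(.5125,.329,.006,24,4))
E
```

```text
flat 3220 ((0.51285719871521, 0.3291229009628296), 0.033919669687747955) ((0.5126290321350098, 0.3293272852897644), (0.06666199862957001, 0.06682839244604111), 55.632869720458984) 0.05750089327410654
obl 1490 ((0.5093605518341064, 0.32842281460762024), 0.05547050014138222) ((0.5099403262138367, 0.3281294107437134), (0.06185666099190712, 0.0961698666214943), 31.892812728881836) 0.0273934636388617
now [0.5125 0.3148 0.1923] 26.7 t 28.22 gap 0.0855
[[3.1, 1.7, 23.1, 0.012], [3.1, 1.6, 23.1, 0.012], [3.2, 1.6, 23.1, 0.012], [3.2, 1.6, 23.1, 0.012], [-0.0, 0.1, 23.5, -0.0]]
[[-0.0, 0.1, 23.5, -0.0], [-0.0, 0.1, 23.5, -0.0], [-0.0, 0.1, 23.5, -0.0]]
```

{"op": "move_arm", "data": {
  "steps": [
    [6,3,20,0],
    [6,4,35,0],
    [1,0,30,0],
    [0,0,15,0],
    [0,0,0,0]
  ]
}}

```text
t: 28.63
ee_pos: [0.5124, 0.3244, 0.0891]
ee_rot: [-1.653, -2.668, 0.015]
force: [-0.1, -0.2, -0.3]
finger_gap: 0.0855
finger_force: 0.0
```

{"op": "move_arm", "data": {
  "steps": [
    [0,0,0,0],
    [0,0,0,0],
    [0,0,0,0]
  ]
}}

```text
t: 28.88
ee_pos: [0.5155, 0.3286, 0.0957]
ee_rot: [1.652, 2.671, 0.004]
force: [0.1, 0.0, 0.5]
finger_gap: 0.0856
finger_force: 0.0
```

```bash
python3 - <<'E'
from h import *
stack()
plan((.5128,.329,.006,26.7,4))
E
```

```text
flat 2955 ((0.5129778981208801, 0.3290151357650757), 0.03385748714208603) ((0.5159472227096558, 0.32356858253479004), (0.06731272488832474, 0.055039674043655396), 27.992063522338867) 0.05756089927657368
obl 2425 ((0.5098094344139099, 0.32869771122932434), 0.055344365537166595) ((0.5098644495010376, 0.3283488154411316), (0.061981070786714554, 0.09587941318750381), 31.922101974487305) 0.027441186979494096
now [0.5154 0.3287 0.0957] 26.5 t 28.93 gap 0.0855
[[0.4, -0.6, 22.4, -0.001], [0.4, -0.6, 22.4, -0.001], [0.4, -0.6, 22.4, -0.001], [0.4, -0.6, 22.4, -0.001]]
```

{"op": "move_arm", "data": {
  "steps": [
    [1,-2,15,0],
    [0,0,25,0],
    [0,0,25,0],
    [0,0,17,0],
    [0,0,8,0]
  ]
}}

```text
t: 29.35
ee_pos: [0.5119, 0.3273, 0.0028]
ee_rot: [-1.652, -2.672, 0.003]
force: [-0.5, 0.4, -0.8]
finger_gap: 0.0854
finger_force: 0.0
```

{"op": "move_arm", "data": {
  "steps": [
    [0,0,0,0],
    [0,0,0,0],
    [0,0,0,0]
  ]
}}

```text
t: 29.6
ee_pos: [0.5132, 0.3293, 0.0057]
ee_rot: [1.651, 2.672, 0.004]
force: [0.6, 0.2, 0.5]
finger_gap: 0.0855
finger_force: 0.0
```

{"op": "move_arm", "data": {
  "steps": [
    [0,0,0,0],
    [0,0,0,0],
    [0,0,0,0],
    [0,0,0,0],
    [0,0,0,0]
  ],
  "jaw": 1,
  "force": 35
}}

```text
t: 30.02
ee_pos: [0.5132, 0.329, 0.0057]
ee_rot: [1.651, 2.671, 0.003]
force: [-1.5, -0.3, 6.3]
finger_gap: 0.0671
finger_force: 39.6
```

{"op": "move_arm", "data": {
  "steps": [
    [0,0,-3,0],
    [0,0,-10,0],
    [0,0,-20,0],
    [0,0,-30,0],
    [0,0,-35,0]
  ]
}}

```text
t: 30.43
ee_pos: [0.511, 0.3272, 0.1019]
ee_rot: [-1.65, -2.671, 0.006]
force: [0.8, 0.5, -1.4]
finger_gap: 0.0672
finger_force: 39.7
```

```bash
python3 - <<'E'
from h import *
plan((.512,.329,.14,27,1),(.5315,.0604,.14,15,9))
s=r.get_state();print(s['force'])
E
```

```text
now [0.511  0.3272 0.1019] 26.6 t 30.43 gap 0.0672
[[1.2, 1.6, -38.1, -0.007], [-27.6, -11.6, 0.1, 0.023], [-27.8, -11.0, 0.1, 0.023], [-28.1, -10.3, 0.1, 0.023], [-28.3, -9.7, 0.1, 0.023]]
[[-28.5, -9.0, 0.1, 0.023], [-28.7, -8.4, 0.1, 0.023], [-28.9, -7.7, 0.1, 0.023], [-29.1, -7.1, 0.1, 0.023], [-29.2, -6.4, 0.1, 0.023]]
[ 0.78106174  0.52202329 -1.38532295]
```

{"op": "move_arm", "data": {
  "steps": [
    [0,0,-25,0],
    [0,0,-20,0],
    [-14,-6,0,0],
    [-27,-12,0,0.023],
    [-28,-11,0,0.023]
  ]
}}

```text
t: 30.85
ee_pos: [0.5158, 0.2541, 0.1481]
ee_rot: [1.709, 2.636, 0.002]
force: [0.3, 1.3, -0.7]
finger_gap: 0.0667
finger_force: 39.7
```

{"op": "move_arm", "data": {
  "steps": [
    [-28,-10,0,0.023],
    [-28,-10,0,0.023],
    [-28,-9,0,0.023],
    [-29,-8,0,0.023],
    [-29,-8,0,0.023]
  ]
}}

```text
t: 31.27
ee_pos: [0.5259, 0.1034, 0.1476]
ee_rot: [1.861, 2.53, -0.0]
force: [-0.6, 0.8, -1.3]
finger_gap: 0.0667
finger_force: 39.7
```

{"op": "move_arm", "data": {
  "steps": [
    [-25,-6,0,0.023],
    [-12,-3,0,0],
    [-4,-1,0,0],
    [0,0,0,0],
    [0,0,0,0]
  ]
}}

```text
t: 31.68
ee_pos: [0.5284, 0.0646, 0.1475]
ee_rot: [-1.886, -2.512, -0.002]
force: [-0.4, 0.5, -1.6]
finger_gap: 0.0666
finger_force: 39.7
```

```bash
python3 - <<'E'
from h import *
s=r.get_state();c=cam('wrist','w21');W=cloud(c);M=Ro.from_rotvec(s['ee_rot']).as_matrix();T=(W-s['ee_pos'])@M
q=T[(abs(T[...,1])<.03)&(abs(T[...,0])<.045)&(T[...,2]>-.062)&(T[...,2]<-.048)];print('lid',len(q),q[abs(q[:,1])<.008][:,0].min(),q[abs(q[:,1])<.008][:,0].max(),np.median(q[:,2]))
b=W[(abs(W[...,0]-.545)<.12)&(W[...,1]>.11)&(W[...,1]<.18)&(W[...,2]>.094)&(W[...,2]<.106)]
if len(b): print('end',len(b),cv2.minAreaRect(b[:,:2].astype(np.float32)))
plan((.5315,.0604,.16,15,1),(.5315,.0604,.075,15,4))
E
```

```text
lid 14320 -0.03312653813956733 0.034396209814937635 -0.051891866689670114
end 3712 ((0.521832287311554, 0.1282297670841217), (0.14608633518218994, 0.03401387855410576), 9.380824089050293)
now [0.5284 0.0651 0.1475] 16.2 t 31.73 gap 0.067
[[-5.4, 1.7, -12.5, 0.021], [-0.0, -0.0, 21.2, -0.0], [-0.0, -0.0, 21.2, -0.0], [-0.0, -0.0, 21.2, -0.0], [-0.0, -0.0, 21.2, -0.0]]
```

{"op": "move_arm", "data": {
  "steps": [
    [-5,2,10,0],
    [0,0,20,0],
    [0,0,20,0],
    [0,0,12,0],
    [0,0,5,0]
  ]
}}

```text
t: 32.15
ee_pos: [0.5303, 0.059, 0.0777]
ee_rot: [-1.886, -2.509, 0.004]
force: [-0.5, 0.9, -1.5]
finger_gap: 0.0667
finger_force: 39.7
```

{"op": "move_arm", "data": {
  "steps": [
    [0,0,0,0],
    [0,0,0,0],
    [0,0,0,0]
  ]
}}

```text
t: 32.4
ee_pos: [0.5327, 0.059, 0.081]
ee_rot: [1.888, 2.509, 0.002]
force: [0.7, -0.7, -1.3]
finger_gap: 0.0667
finger_force: 39.7
```

```bash
python3 - <<'E'
from h import *
s=r.get_state();c=cam('wrist','w22');W=cloud(c)
b=W[(abs(W[...,0]-.525)<.09)&(W[...,1]>.09)&(W[...,1]<.18)&(W[...,2]>.094)&(W[...,2]<.106)]
if len(b): print('end',len(b),cv2.minAreaRect(b[:,:2].astype(np.float32)))
plan((.5315,.0604,.0647,15,1))
E
```

```text
end 8367 ((0.5240694284439087, 0.11623357236385345), (0.14625884592533112, 0.058460500091314316), 9.435997009277344)
now [0.5327 0.0589 0.0811] 16.1 t 32.45 gap 0.0672
[[1.8, -0.8, 16.4, 0.018]]
```

{"op": "move_arm", "data": {
  "steps": [
    [2,-1,6,0],
    [0,0,5,0],
    [0,0,2.5,0],
    [0,0,0,0],
    [0,0,0,0]
  ]
}}

```text
t: 32.87
ee_pos: [0.5302, 0.0601, 0.0664]
ee_rot: [-1.89, -2.509, 0.001]
force: [-0.6, -0.8, -1.1]
finger_gap: 0.067
finger_force: 39.7
```

{"op": "move_arm", "data": {
  "steps": [
    [0,0,1,0],
    [0,0,1,0],
    [0,0,0.5,0],
    [0,0,0,0]
  ]
}}

```text
t: 33.2
ee_pos: [0.5306, 0.0601, 0.0647]
ee_rot: [1.889, 2.509, -0.0]
force: [-1.3, -0.6, 3.7]
finger_gap: 0.0664
finger_force: 40.1
```

{"op": "move_arm", "data": {
  "steps": [
    [0,0,0,0],
    [0,0,0,0],
    [0,0,0,0],
    [0,0,0,0]
  ],
  "jaw": -1
}}

```text
t: 33.53
ee_pos: [0.5304, 0.0601, 0.0641]
ee_rot: [1.89, 2.51, 0.0]
force: [-0.1, -0.0, -0.4]
finger_gap: 0.0854
finger_force: 0.0
```

{"op": "move_arm", "data": {
  "steps": [
    [0,0,-10,0],
    [0,0,-25,0],
    [0,0,-30,0],
    [0,0,-15,0],
    [0,0,0,0]
  ]
}}

```text
t: 33.95
ee_pos: [0.533, 0.0612, 0.1484]
ee_rot: [1.886, 2.505, 0.008]
force: [-0.3, 0.1, 0.4]
finger_gap: 0.0856
finger_force: 0.0
```

```bash
python3 - <<'E'
from h import *
s=r.get_state();c=cam('wrist','w23');W=cloud(c)
n=(np.hypot(W[...,0]-.5315,W[...,1]-.06)<.06)&(c['depth']>.2)
p=W[n&(W[...,2]>.106)&(W[...,2]<.125)];print('lid',cv2.minEnclosingCircle(p[:,:2].astype(np.float32)),np.percentile(p[:,2],[5,50,95]))
plan((.5098,.328,.14,31.9,10))
E
```

```text
lid ((0.5305287837982178, 0.06086176261305809), 0.03385027498006821) [0.11488766 0.11650125 0.11767088]
now [0.5317 0.0605 0.1464] 16.0 t 34.0 gap 0.0854
[[26.3, 5.3, 0.6, -0.028], [26.2, 6.0, 0.6, -0.028], [26.0, 6.7, 0.6, -0.028], [25.8, 7.5, 0.6, -0.028], [25.6, 8.2, 0.6, -0.028]]
[[25.3, 8.9, 0.6, -0.028], [25.1, 9.6, 0.6, -0.028], [24.8, 10.3, 0.6, -0.028], [24.5, 11.0, 0.6, -0.028], [24.2, 11.7, 0.6, -0.028]]
```

{"op": "move_arm", "data": {
  "steps": [
    [13,3,0,0],
    [26,6,0,-0.028],
    [26,6,0,-0.028],
    [26,7,0,-0.028],
    [26,7,0,-0.028]
  ]
}}

```text
t: 34.42
ee_pos: [0.5205, 0.1808, 0.1431]
ee_rot: [-1.745, -2.611, 0.003]
force: [0.3, 0.2, -0.1]
finger_gap: 0.0849
finger_force: 0.0
```

{"op": "move_arm", "data": {
  "steps": [
    [26,8,0,-0.028],
    [25,9,0,-0.028],
    [25,9,0,-0.028],
    [25,10,0,-0.028],
    [20,9,0,-0.028]
  ]
}}

```text
t: 34.83
ee_pos: [0.5085, 0.3106, 0.143]
ee_rot: [-1.555, -2.728, 0.002]
force: [0.1, -0.9, -0.2]
finger_gap: 0.0849
finger_force: 0.0
```

{"op": "move_arm", "data": {
  "steps": [
    [12,6,0,-0.028],
    [5,3,0,0],
    [0,0,0,0],
    [0,0,0,0],
    [0,0,0,0]
  ]
}}

```text
t: 35.25
ee_pos: [0.5094, 0.3262, 0.1437]
ee_rot: [1.524, 2.746, -0.003]
force: [-0.1, -0.8, 0.2]
finger_gap: 0.0851
finger_force: 0.0
```

```bash
python3 - <<'E'
from h import *
stack()
plan((.5098,.328,.06,31.9,2),(.5098,.328,-.019,31.9,4))
E
```

```text
obl 5812 ((0.5096785426139832, 0.3286116123199463), 0.05536653473973274) ((0.5097567439079285, 0.3283894956111908), (0.06211257725954056, 0.09567397832870483), 31.951690673828125) 0.027638876745359968
now [0.5094 0.3262 0.1438] 31.9 t 35.3 gap 0.0853
[[0.7, 0.7, 41.9, 0.0], [0.7, 0.7, 41.9, 0.0], [0.0, 0.0, 19.7, -0.0], [0.0, 0.0, 19.7, -0.0], [0.0, 0.0, 19.7, -0.0]]
[[0.0, 0.0, 19.7, -0.0]]
```

Aligned; the tin is undisturbed. Descending in two stages.

{"op": "move_arm", "data": {
  "steps": [
    [1,1,20,0],
    [0,0,35,0],
    [0,0,35,0],
    [0,0,20,0],
    [0,0,0,0]
  ]
}}

```text
t: 35.72
ee_pos: [0.5071, 0.3254, 0.0295]
ee_rot: [-1.522, -2.745, 0.014]
force: [-0.3, -0.8, 0.4]
finger_gap: 0.0854
finger_force: 0.0
```

{"op": "move_arm", "data": {
  "steps": [
    [0,0,10,0],
    [0,0,10,0],
    [0,0,10,0],
    [0,0,5,0],
    [0,0,0,0]
  ]
}}

```text
t: 36.13
ee_pos: [0.5088, 0.3291, -0.0017]
ee_rot: [-1.521, -2.749, 0.002]
force: [0.2, 0.5, 0.1]
finger_gap: 0.0853
finger_force: 0.0
```

{"op": "move_arm", "data": {
  "steps": [
    [0,0,0,0],
    [0,0,0,0],
    [0,0,0,0]
  ]
}}

```text
t: 36.38
ee_pos: [0.5094, 0.33, -0.0002]
ee_rot: [1.521, 2.748, 0.002]
force: [0.1, 0.1, -0.3]
finger_gap: 0.086
finger_force: 0.0
```

{"op": "move_arm", "data": {
  "steps": [
    [-1,0,6,0],
    [0,0,7,0],
    [0,0,4,0],
    [0,0,1,0],
    [0,0,0,0]
  ]
}}

```text
t: 36.8
ee_pos: [0.5092, 0.3284, -0.0197]
ee_rot: [-1.521, -2.748, 0.002]
force: [-0.6, -0.6, -0.3]
finger_gap: 0.0852
finger_force: 0.0
```

{"op": "move_arm", "data": {
  "steps": [
    [0,0,0,0],
    [0,0,0,0],
    [0,0,0,0],
    [0,0,0,0],
    [0,0,0,0]
  ],
  "jaw": 1,
  "force": 40
}}

```text
t: 37.22
ee_pos: [0.5099, 0.3291, -0.0185]
ee_rot: [1.521, 2.749, 0.001]
force: [0.1, 0.2, 1.6]
finger_gap: 0.0614
finger_force: 45.2
```

{"op": "move_arm", "data": {
  "steps": [
    [0,0,-3,0],
    [0,0,-12,0],
    [0,0,-25,0],
    [0,0,-35,0],
    [0,0,-38,0]
  ]
}}

```text
t: 37.63
ee_pos: [0.5084, 0.3278, 0.0947]
ee_rot: [-1.52, -2.748, 0.005]
force: [1.1, 0.2, -1.4]
finger_gap: 0.061
finger_force: 44.8
```

{"op": "move_arm", "data": {
  "steps": [
    [0,0,-38,0],
    [0,0,-35,0],
    [0,0,-20,0],
    [0,0,0,0],
    [0,0,0,0]
  ]
}}

```text
t: 38.05
ee_pos: [0.5098, 0.3289, 0.1887]
ee_rot: [1.52, 2.747, 0.003]
force: [-1.1, -0.3, -1.4]
finger_gap: 0.0609
finger_force: 45.0
```

```bash
python3 - <<'E'
from h import *
plan((.556,-.0767,.185,10,14))
print(r.get_state()['force'])
E
```

```text
now [0.5098 0.3289 0.1887] 32.1 t 38.05 gap 0.0609
[[-26.3, -12.6, 0.3, 0.028], [-26.6, -11.9, 0.3, 0.028], [-27.0, -11.1, 0.3, 0.028], [-27.3, -10.3, 0.3, 0.028], [-27.5, -9.6, 0.3, 0.028]]
[[-27.8, -8.8, 0.3, 0.028], [-28.0, -8.0, 0.3, 0.028], [-28.2, -7.2, 0.3, 0.028], [-28.4, -6.4, 0.3, 0.028], [-28.6, -5.6, 0.3, 0.028]]
[[-28.8, -4.8, 0.3, 0.028], [-28.9, -4.0, 0.3, 0.028], [-29.0, -3.2, 0.3, 0.028], [-29.1, -2.4, 0.3, 0.028]]
[-1.14931675 -0.2836072  -1.37143358]
```

{"op": "move_arm", "data": {
  "steps": [
    [-13,-6,0,0],
    [-26,-13,0,0.028],
    [-27,-12,0,0.028],
    [-27,-11,0,0.028],
    [-27,-10,0,0.028]
  ]
}}

```text
t: 38.47
ee_pos: [0.5231, 0.1964, 0.1851]
ee_rot: [-1.672, -2.657, 0.005]
force: [0.8, -0.7, -0.3]
finger_gap: 0.061
finger_force: 44.9
```

{"op": "move_arm", "data": {
  "steps": [
    [-27,-10,0,0.028],
    [-28,-9,0,0.028],
    [-28,-8,0,0.028],
    [-28,-7,0,0.028],
    [-28,-6,0,0.028]
  ]
}}

```text
t: 38.88
ee_pos: [0.5391, 0.0527, 0.1853]
ee_rot: [-1.855, -2.532, 0.004]
force: [0.5, 1.2, -2.1]
finger_gap: 0.0612
finger_force: 44.9
```

{"op": "move_arm", "data": {
  "steps": [
    [-29,-6,0,0.028],
    [-29,-5,0,0.028],
    [-29,-4,0,0.028],
    [-22,-2,0,0.028],
    [-11,-1,0,0.028]
  ]
}}

```text
t: 39.3
ee_pos: [0.553, -0.0702, 0.185]
ee_rot: [-2.034, -2.391, 0.005]
force: [-0.3, 0.2, -0.6]
finger_gap: 0.0611
finger_force: 44.9
```

{"op": "move_arm", "data": {
  "steps": [
    [-4,0,0,0],
    [0,0,0,0],
    [0,0,0,0],
    [0,0,0,0]
  ]
}}

```text
t: 39.63
ee_pos: [0.5548, -0.0675, 0.1871]
ee_rot: [-2.022, -2.403, -0.001]
force: [0.3, 0.0, -1.5]
finger_gap: 0.0611
finger_force: 44.9
```

```bash
python3 - <<'E'
from h import *
s=r.get_state();c=cam('wrist','w24');W=cloud(c);M=Ro.from_rotvec(s['ee_rot']).as_matrix();T=(W-s['ee_pos'])@M
q=T[(abs(T[...,1])<.027)&(abs(T[...,0])<.07)&(T[...,2]>-.055)&(T[...,2]<-.04)];print('lid x',len(q),np.percentile(q[:,0],[0,1,99,100]).round(4),np.median(q[:,2]))
g=W[(abs(W[...,0]-.545)<.07)&(abs(W[...,1]+.008)<.03)&(W[...,2]>.13)&(W[...,2]<.145)]
if len(g): print('grip',len(g),cv2.minAreaRect(g[:,:2].astype(np.float32)))
plan((.556,-.0767,.185,10,1))
E
```

```text
lid x 19632 [-0.0436 -0.04    0.0474  0.0479] -0.04621910838446863
grip 2050 ((0.5443646907806396, -0.0070714643225073814), (0.0994945615530014, 0.010053705424070358), 9.845130920410156)
now [ 0.5549 -0.0676  0.1872] 9.8 t 39.68 gap 0.0614
[[-9.1, -0.4, 2.2, -0.003]]
```

{"op": "move_arm", "data": {
  "steps": [
    [-4,0,0,0],
    [-4.5,0,10,0],
    [0,0,20,0],
    [0,0,30,0],
    [0,0,20,0]
  ]
}}

```text
t: 40.1
ee_pos: [0.5554, -0.0788, 0.1046]
ee_rot: [-2.027, -2.399, 0.002]
force: [-1.0, -0.7, -0.9]
finger_gap: 0.0613
finger_force: 44.9
```

{"op": "move_arm", "data": {
  "steps": [
    [0,0,10,0],
    [0,0,5,0],
    [0,0,0,0],
    [0,0,0,0],
    [0,0,0,0]
  ]
}}

```text
t: 40.52
ee_pos: [0.5576, -0.0781, 0.0934]
ee_rot: [2.026, 2.398, 0.002]
force: [0.9, -0.3, -1.0]
finger_gap: 0.0612
finger_force: 44.8
```

```bash
python3 - <<'E'
from h import *
s=r.get_state();c=cam('wrist','w25');W=cloud(c);M=Ro.from_rotvec(s['ee_rot']).as_matrix();T=(W-s['ee_pos'])@M
q=T[(abs(T[...,1])<.027)&(abs(T[...,0])<.06)&(T[...,2]>-.055)&(T[...,2]<-.04)];print('lid x',len(q),np.percentile(q[:,0],[0,1,99,100]).round(4),np.median(q[:,2]))
g=T[(abs(T[...,1])<.06)&(abs(T[...,0]-.07)<.02)&(W[...,2]>.13)&(W[...,2]<.145)]
if len(g): print('grip in tool',len(g),cv2.minAreaRect(g[:,:2].astype(np.float32)))
plan((.556,-.0765,.0685,10,1))
E
```

```text
lid x 19620 [-0.0437 -0.04    0.0474  0.0481] -0.046213531171022226
grip in tool 6097 ((0.07209043949842453, -0.0007688477635383606), (0.1000257134437561, 0.010134057141840458), 89.70336151123047)
now [ 0.5576 -0.0782  0.0934] 9.6 t 40.57 gap 0.0611
[[1.9, -1.3, 24.9, -0.007]]
```

{"op": "move_arm", "data": {
  "steps": [
    [1,-0.5,6,0],
    [1,-0.5,8,0],
    [0,0,4,0],
    [0,0,2,0],
    [0,0,0,0]
  ]
}}

```text
t: 40.98
ee_pos: [0.5545, -0.0764, 0.0713]
ee_rot: [-2.026, -2.399, 0.001]
force: [-0.0, -0.5, -1.0]
finger_gap: 0.0613
finger_force: 44.9
```

{"op": "move_arm", "data": {
  "steps": [
    [0,0,1,0],
    [0,0,1,0],
    [0,0,0,0],
    [0,0,0,0]
  ]
}}

```text
t: 41.32
ee_pos: [0.5553, -0.0764, 0.0702]
ee_rot: [2.027, 2.4, 0.0]
force: [0.1, -0.0, -1.0]
finger_gap: 0.0611
finger_force: 44.9
```

{"op": "move_arm", "data": {
  "steps": [
    [0,0,1,0],
    [0,0,0.5,0],
    [0,0,0.5,0],
    [0,0,0,0],
    [0,0,0,0]
  ]
}}

```text
t: 41.73
ee_pos: [0.5552, -0.0764, 0.0685]
ee_rot: [2.027, 2.4, -0.0]
force: [-2.0, -0.7, 3.0]
finger_gap: 0.061
finger_force: 45.4
```

Seated at the predicted height. Release, retreat and check.

{"op": "move_arm", "data": {
  "steps": [
    [0,0,0,0],
    [0,0,0,0],
    [0,0,0,0],
    [0,0,0,0],
    [0,0,0,0]
  ],
  "jaw": -1
}}

```text
t: 42.15
ee_pos: [0.5552, -0.0764, 0.068]
ee_rot: [2.027, 2.4, 0.0]
force: [-0.8, -0.4, -0.5]
finger_gap: 0.0857
finger_force: 0.0
```

{"op": "move_arm", "data": {
  "steps": [
    [0,0,-10,0],
    [0,0,-25,0],
    [0,0,-35,0],
    [0,0,-35,0],
    [0,0,-35,0]
  ]
}}

```text
t: 42.57
ee_pos: [0.5549, -0.076, 0.2103]
ee_rot: [-2.026, -2.401, -0.0]
force: [0.3, -0.1, 0.4]
finger_gap: 0.0851
finger_force: 0.0
```

{"op": "move_arm", "data": {
  "steps": [
    [-15,0,-25,0],
    [-25,0,-10,0],
    [-15,0,0,0],
    [0,0,0,0],
    [0,0,0,0]
  ]
}}

```text
t: 42.98
ee_pos: [0.5634, -0.1314, 0.2419]
ee_rot: [-2.028, -2.396, 0.001]
force: [-1.1, 0.5, -0.5]
finger_gap: 0.0855
finger_force: 0.0
```

```bash
python3 - <<'E'
from h import *
s=r.get_state();print(s['t'],s['ee_pos'],s['qd'].__abs__().max() if hasattr(s['qd'],'max') else s['qd'])
c=cam('wrist','w26');W=cloud(c)
near=(abs(W[...,0]-.545)<.1)&(abs(W[...,1]+.008)<.17)&(c['depth']>.22)
def rep(n,z0,z1,m=None):
    p=W[near&(W[...,2]>z0)&(W[...,2]<z1)&(True if m is None else m)]
    A=np.c_[p[:,:2],np.ones(len(p))];k=np.linalg.lstsq(A,p[:,2],rcond=None)[0]
    print(n,len(p),cv2.minAreaRect(p[:,:2].astype(np.float32)),np.median(p[:,2]),'tilt',k[:2].round(3))
rep('grip',.13,.145)
rep('flat',.108,.125,W[...,1]>.0); rep('obl',.107,.125,W[...,1]<-.015); rep('tray',.086,.0945)
E
```

```text
42.9833 [ 0.56337051 -0.13135809  0.24186944] 0.03148269636138299
grip 1699 ((0.5445100665092468, -0.0072356825694441795), (0.09984491765499115, 0.010398170910775661), 10.02668571472168) 0.13630213320712023 tilt [-0.024  0.134]
flat 798 ((0.5345430970191956, 0.03310484439134598), (0.0522615984082222, 0.012688073329627514), 7.8325724601745605) 0.11568092949783587 tilt [-0.031  0.211]
obl 6463 ((0.5450764894485474, -0.06915904581546783), (0.07973437756299973, 0.11453870683908463), 9.628412246704102) 0.11458615492616646 tilt [-0.002  0.002]
tray 12941 ((0.5514294505119324, -0.05202838033437729), (0.14344856142997742, 0.20140621066093445), 9.55667495727539) 0.09135625080620474 tilt [-0.001 -0.002]
```

```bash
python3 - <<'E'
from h import *
c=cam('top');W=cloud(c)
p=W[(np.hypot(W[...,0]-.531,W[...,1]-.06)<.045)&(W[...,2]>.108)&(W[...,2]<.125)];print(len(p),cv2.minEnclosingCircle(p[:,:2].astype(np.float32)),np.median(p[:,2]))
print(r.sign_off())
E
```

```text
383 ((0.528961181640625, 0.058453939855098724), 0.034304019063711166) 0.11554086445296051
the job is handed in; nothing more can be done
None
```

I packed the kit box in the order asked and handed it in at about 43 s. Both tall tins stand in their wells, the tray lies level on the cleats, and the flat and oblong tins are in their recesses. The spray can, jar, brush and red look-alike tins were left alone, and the judge's result was not shown.

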